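# Load the probe carrier and lock it

## Task

Release the lock collar (clockwise to its other end stop, the dot), then turn the carrier by its post to the loading stop (the single white bar, on your side), then press every probe that lies on the bench down crosswise into clips of its own until it has snapped home and lies level on both rails. With all of them home, turn the carrier to the working stop (the pair of bars, on your right), and only then lock the collar (counter-clockwise to the end stop marked with a bar). Every probe must still be home at the end; leave the dish and the marker where they are.

Things in the scene. Friction and masses are not known exactly. Their poses are not given: they have to be found in the camera images.
- probe1_mid (a point): a probe: 12 mm steel rod with an 18 mm square plastic cap, 20 mm long, on each end; 140 mm long over all, 60 g, both ends equivalent, all probes alike. The point is its centre, 9 mm above its underside as it lies flat; x runs along the rod. Between the caps 100 mm of bare shaft. May be absent (None).
- probe2_mid (a point): a probe: 12 mm steel rod with an 18 mm square plastic cap, 20 mm long, on each end; 140 mm long over all, 60 g, both ends equivalent, all probes alike. The point is its centre, 9 mm above its underside as it lies flat; x runs along the rod. Between the caps 100 mm of bare shaft. May be absent (None).
- probe3_mid (a point): a probe: 12 mm steel rod with an 18 mm square plastic cap, 20 mm long, on each end; 140 mm long over all, 60 g, both ends equivalent, all probes alike. The point is its centre, 9 mm above its underside as it lies flat; x runs along the rod. Between the caps 100 mm of bare shaft. May be absent (None).
- probe4_mid (a point): a probe: 12 mm steel rod with an 18 mm square plastic cap, 20 mm long, on each end; 140 mm long over all, 60 g, both ends equivalent, all probes alike. The point is its centre, 9 mm above its underside as it lies flat; x runs along the rod. Between the caps 100 mm of bare shaft. May be absent (None).
- clip1 (a point): first of the four clip places on the carrier: where a probe's centre is when home, 48 mm above the worktop. x is the direction in which the probe must lie (either way round), y runs along the row of places (52 mm apart), z up. Each place has two spring clips, centred 34 mm to either side of this point along x and 12 mm long; the probe is gripped best between them.
- clip2 (a point): second clip place (axes as clip1). A clip is open upward: two round steel lips 9 mm apart, tops 9 mm above this point (thin flared tips up to 15 mm), that spread as the rod is pressed straight down and close over it. A rod lying unpressed on the lips has its centre 10 mm too high; pressing it home takes about 7 to 9 N in all.
- clip3 (a point): third clip place (axes as clip1). A home rod rests on the tops of the two grey rails, 6 mm under this point. Between the rails (52 mm apart inside) there is nothing but the disc, 24 mm under this point.
- clip4 (a point): last clip place (axes as clip1).
- carrier (a joint): angle of the carrier, a round metal turntable 250 mm across, with two grey rails, clips and an upright black post. Grows counter-clockwise from above. 0 = loading stop (post at the single white bar, robot's side); 1.571 = working stop (post at the pair of bars, robot's right). Both click in over the last 0.03 rad; about 6 N at the post to leave, 1 N elsewhere. End stops -0.1 and 1.67.
- carrier_axis (a point): point on the carrier's upright turning axis at the height of the disc's top, 24 mm above the worktop. Its frame is that of the fixed grey base plate (270 mm square, 10 mm thick): -x to the single white bar, -y to the pair of bars and the collar's barrel.
- post_grip (a point): point on the axis of the round upright black post that turns the carrier: 14 mm thick, fixed to the disc 108 mm from the turning axis; the point is 50 mm above the worktop, the post stands from 24 to 72 mm. Probes in the clips end 31 mm short of it.
- lock_collar (a joint): angle of the lock collar, a ribbed black ring around the short fixed barrel on the base plate. Grows counter-clockwise from above. Clicks in at both end stops, 0 = released (fin at the white dot) and 1.4 = locked (fin at the white bar beside the barrel, on the -x side of the base plate); the click draws it in over the last 0.1 rad. Leaving a click takes about 0.13 Nm.
- collar_grip (a point): centre of the lock collar, half-way up (49 mm above the worktop). Ring 58 mm in diameter, 22 mm high (38 to 60 mm); the 45 mm barrel inside it ends at 74 mm. Its fin, 6 mm wide, stands 9 mm out of the ring, 1.742 rad counter-clockwise from this point's x axis; the point turns with the ring.
- dish: bystander: clear plastic dish, 60 mm across, 14 mm high; origin under its centre.
- marker: bystander: felt marker, 132 mm long, 16 mm thick, lying along its y axis; origin at its underside.

How it is judged:
By the outcome, as a careful person would: the job done as asked, in the order asked, and still so for the second after the job is handed in, with the robot touching nothing.
Of probe1, probe2, probe3, probe4 only 3 to 4 are there at a start; the rules pass over those that are not, and their reading is None.
At some moment in a run one of probe1, probe2, probe3, probe4 may be knocked a few centimetres aside while the robot is not near it.
Once in a run the grip may slacken for a moment while it holds something.
It also fails if it takes over 210 s, if anything falls off the work surface, if the arm or the gripper's body presses on something with over 40 N, if the wrist force passes 120 N, or if a joint passes its speed limit or range.

## Robot

A 6-joint arm with a two-finger parallel gripper is mounted at the origin on a cart in front of the work surface, level with it; the furniture and walls round the work are solid. World frame = base frame: x ahead of the robot, y to its left, z up, the work surface at z = 0. Lengths are in mm, angles in rad, forces in N, time in s.
With the tool pointing down it reaches from about 350 to 950 mm from the base axis. Payload 17.4 kg.
Tool frame: the origin (TCP) lies at the very end of the fingers, on their centre line; the grasp point (between the pads) lies arm.grip_point_offset behind it (arm.grip_point_offset is the distance from the TCP to the grasp point, in mm); z points along the fingers, y is the direction in which the jaws open and shut (so a half turn about z gives the same grasp; the last joint's range is limited). The gripper opens to 93 mm and grips with 3 to 60 N. Pads are 15 mm wide; open, the fingers measure 128 mm over their backs; the gripper's body (75 mm by 188 mm) begins 65 mm behind the grasp point.
Start: joints at [-1.171, 0.116, 1.442, -0, 1.584, -0.038], TCP at [286.157, -611.348, 218.646] pointing down, gripper open.
Joint ranges: [-2.83, 2.83], [-0.83, 2.19], [0.07, 2.5], [-1.14, 4.28], [0.01, 3], [-2.97, 2.97]. Speed limits (rad/s): [1.89, 1.89, 2.22, 3.14, 3.14, 3.14].

## Interface

Orientations are given as a unit quaternion [w, x, y, z].
In Python, from station import readout, viewer, workorder, arm gives the robot as it stands. The module is installed in compiled form; this text tells all that it offers.
- The arm moves only by the shell command python3 -m inch 'ROWS' [OPENING] [FORCE]. ROWS is JSON, a list of rows, each an object of numbers: "x", "y", "z": the shift along the tool's x, y, z in mm; "spin": the turn about the tool's z in rad. A call has 1 to 8 rows; each row shifts and turns the pose as measured when the row begins, along the tool's axes as they then stand; what a row does not reach is not made up. A row lasts 1/10 s, in which the tool goes at most 50 mm and 8.59 degrees, less where a joint would pass 70% of its speed; a pose out of reach is approached as far as the arm can. A call with a gripper value outside its range is refused whole. OPENING is the closure, from -1 (fully open) to 1 (shut), set as the call begins (- or left out, the last holds). The fingers move at their own pace and stop on an object; FORCE is the grip in N (left out, the last holds). Time passes only in rows, so rows that do not move let the fingers close. It gives the time, the measured TCP pose, the force and the opening at its end, in the units of the state.
- readout.get_state(): the state, without advancing time (a new reading comes with each control period).
- viewer.grab_frame(name): name is "side" or "top" or "wrist"; returns a dict with "frame" (420x560x3 uint8, red, green, blue), "mtx" (3x3 intrinsics, pixels), "eye" and "rotation" of the camera in the world; the wrist camera has in their place "hand_eye" (4x4, takes a point from camera to tool coordinates, whose origin is the TCP and whose axes are the flange's). Camera axes: x right, y up, looking along -z (the intrinsics and any distortion apply to the point x, -y, -z); pixel columns grow to the right and rows downward; lengths in mm; the calibration is good to about 2 mm. A picture is of the moment at which its call begins: read the wrist's pose just before it. There is no depth.
- workorder.close_job(): hands the job in, once; it reports no verdict.
The state is a dict: "time_s": time; "joint_positions": joint angles; "joint_vel": joint speeds; "effort": joint torques, N m; "ee_pos": TCP position; "tcp_rot": TCP orientation; "ft_force": force on the tool from outside, world axes, zero at the start; "torque": the same for the moment, N m; "width": opening from 0.0 (shut) to 1.0 (fully open).
Only numpy, scipy, OpenCV 4.12 (cv2) and the standard library are available. Lean on these libraries where they do the work, as an engineer would, in place of code of your own. Each camera call takes 0.05 s, during which the arm holds its last target.

## Working session

There is one attempt and no reset: what is moved stays moved. The work goes in short steps, Python scripts to look and compute and a shell command to move; the robot and the scene stay as the last step left them, time stands still between calls to the robot, and variables do not carry over. Pictures are saved under pics/ and viewed, and the job is handed in when it is done.

```bash
ls; mkdir -p pics; python3 - <<'E'
from station import readout, viewer, arm
import cv2,numpy as np
s=readout.get_state();print(s, arm.grip_point_offset)
np.set_printoptions(suppress=True,precision=4)
for n in ("side","top","wrist"):
    f=viewer.grab_frame(n)
    cv2.imwrite(f"pics/{n}0.png",f["frame"][...,::-1])
    print(n,{k:v for k,v in f.items() if k!="frame"})
E
```

```text
pics
{'time_s': 0.0, 'joint_positions': array([-1.17084538e+00,  1.16482818e-01,  1.44223363e+00, -3.05974730e-05,
        1.58398664e+00, -3.77845318e-02]), 'joint_vel': array([-1.80515670e-04, -4.10440955e-04, -2.33506132e-04,  8.38593760e-05,
       -4.00122277e-04, -1.09124830e-03]), 'effort': array([ 7.52257256e-04, -7.21270537e+01, -6.22611880e+01,  7.80345895e-02,
        2.38774210e-02, -9.90554531e-05]), 'ee_pos': array([ 286.04440895, -611.18506758,  217.92695363]), 'tcp_rot': array([-5.43384411e-04,  9.76143808e-01,  2.17124291e-01, -1.15039414e-04]), 'ft_force': array([0.38671095, 1.38888359, 0.70687198]), 'torque': array([0.03285723, 0.01414784, 0.00510524]), 'width': 0.9979680001554239} 18.8
side {'mtx': array([[459.948 ,   0.    , 280.4203],
       [  0.    , 459.948 , 206.1937],
       [  0.    ,   0.    ,   1.    ]]), 'eye': array([  429.483 , -1145.835 ,   791.3228]), 'rotation': array([ 0.8736,  0.4861, -0.0196, -0.01  ])}
top {'mtx': array([[426.5031,   0.    , 281.9917],
       [  0.    , 426.5031, 202.7548],
       [  0.    ,   0.    ,   1.    ]]), 'eye': array([ 299.2625,   26.5578, 1181.4435]), 'rotation': array([ 0.7134,  0.0678, -0.0652, -0.6944])}
wrist {'mtx': array([[366.2936,   0.    , 288.1715],
       [  0.    , 366.2936, 213.5372],
       [  0.    ,   0.    ,   1.    ]]), 'hand_eye': array([[  -0.0003,    0.9539,    0.3   ,   83.8808],
       [   1.    ,    0.0004,    0.    ,   -0.6328],
       [  -0.0001,    0.3   ,   -0.9539, -166.743 ],
       [   0.    ,    0.    ,    0.    ,    1.    ]])}
```

View pics/top0.png

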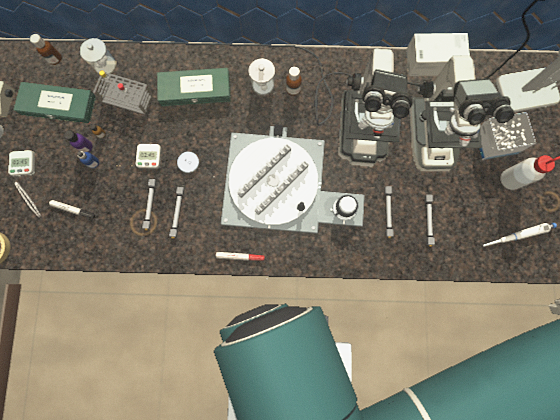

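View pics/side0.png

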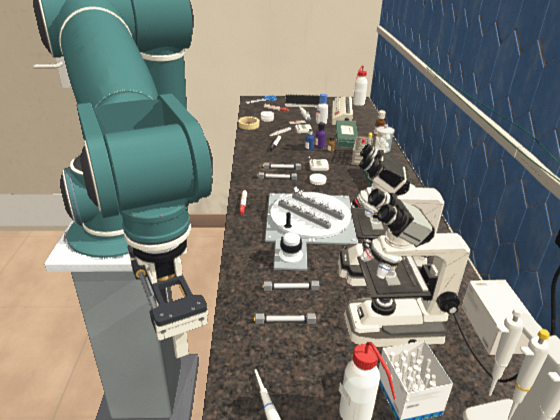

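View pics/wrist0.png

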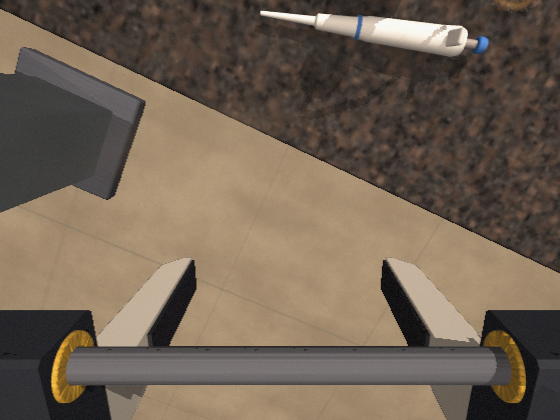

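```bash
cat > h.py <<'E'
import numpy as np,cv2
from scipy.spatial.transform import Rotation as R
from station import readout, viewer, arm
np.set_printoptions(suppress=True,precision=2)
def rot(q): return R.from_quat([q[1],q[2],q[3],q[0]])
def grab(n,fn=None):
    s=readout.get_state()
    f=viewer.grab_frame(n)
    if n=="wrist":
        T=np.array(f["hand_eye"]);Rt=rot(s["tcp_rot"]).as_matrix()
        Rc=Rt@T[:3,:3];e=Rt@T[:3,3]+s["ee_pos"]
    else: Rc=rot(f["rotation"]).as_matrix();e=np.array(f["eye"])
    f["Rc"]=Rc;f["e"]=e
    if fn:
        cv2.imwrite(f"pics/{fn}.png",f["frame"][...,::-1])
        np.savez(f"pics/{fn}.npz",Rc=Rc,e=e,K=f["mtx"])
    return f
def cam(fn):
    d=np.load(f"pics/{fn}.npz");return d["Rc"],d["e"],d["K"]
def p2w(fn,u,v,z):
    Rc,e,K=cam(fn)
    d=np.linalg.inv(K)@np.array([u,v,1.]);d=Rc@np.array([d[0],-d[1],-d[2]])
    return e+d*(z-e[2])/d[2]
def w2p(fn,P):
    Rc,e,K=cam(fn)
    c=Rc.T@(np.array(P)-e);q=K@np.array([c[0],-c[1],-c[2]]);return q[:2]/q[2]
def crop(fn,x0,y0,w,h,k,out):
    im=cv2.imread(f"pics/{fn}.png")[y0:y0+h,x0:x0+w]
    im=cv2.resize(im,None,fx=k,fy=k,interpolation=cv2.INTER_CUBIC)
    cv2.imwrite(f"pics/{out}.png",im)
def st():
    s=readout.get_state();e=rot(s["tcp_rot"]).as_matrix()
    print("t",round(s["time_s"],2),"p",s["ee_pos"],"yaw_y(deg)",np.degrees(np.arctan2(e[1,1],e[0,1])),"zax",e[:,2],"F",s["ft_force"],"w",round(s["width"],3)); return s
def go(x,y,z,jaw=None):
    """needed tool shift; jaw = desired world angle (deg) of jaw(y) axis mod 180"""
    s=readout.get_state();M=rot(s["tcp_rot"]).as_matrix()
    d=M.T@(np.array([x,y,z])-s["ee_pos"])
    out=f"tool shift {d.round(1)}"
    if jaw is not None:
        cur=np.degrees(np.arctan2(M[1,1],M[0,1]))
        dd=(jaw-cur+90)%180-90
        out+=f" spin {-np.radians(dd):.3f} (sign: tool z down)  j6 {s['joint_positions'][5]:.2f}"
    print(out)
E
python3 - <<'E'
from h import *
for n in("top","side"):grab(n,n+"A")
crop("topA",110,120,360,160,2.2,"c1")
crop("topA",215,120,160,120,5,"c2")
crop("sideA",255,180,110,100,6,"c3")
E
```

```text
(no output)
```

View pics/c1.png

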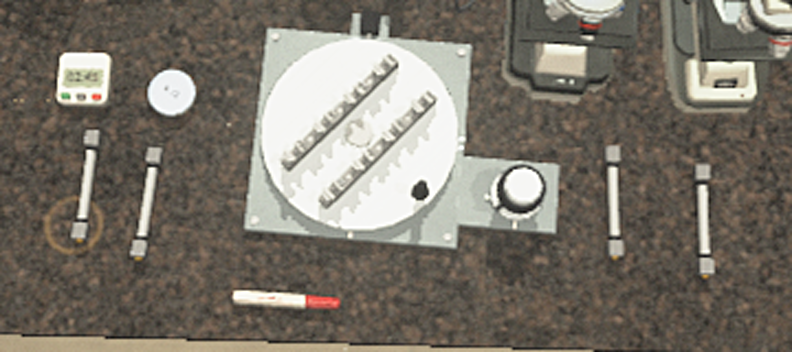

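View pics/c2.png

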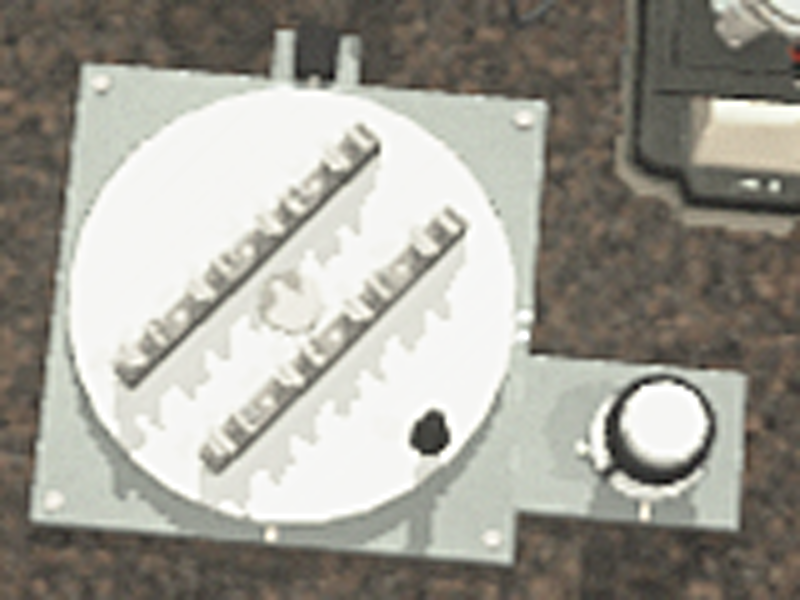

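View pics/c3.png

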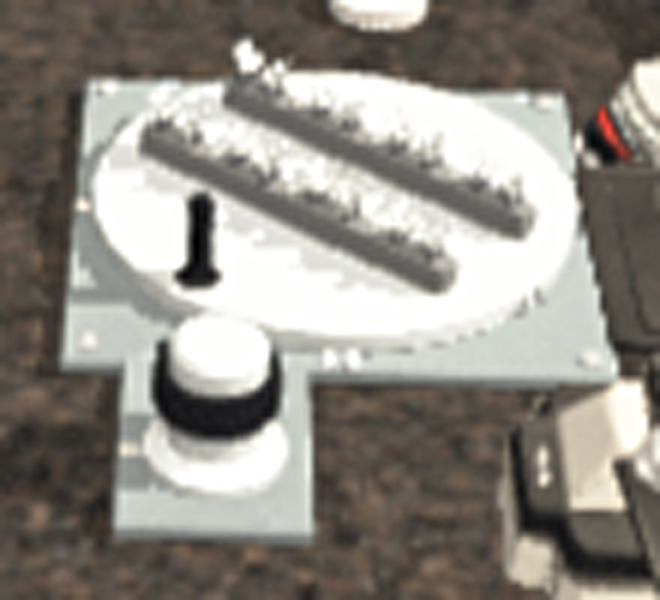

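```bash
python3 - <<'E'
from h import *
def P(n,a,b,z,k=5,x0=215,y0=120,fn="topA"):
    w=p2w(fn,x0+a/k,y0+b/k,z);print(n,w[:2]);return w
c=[P("corner",*q,10) for q in[(82,63),(547,98),(513,565),(32,521)]]
m=np.mean(c,0);print("axis",m)
for a,b in((0,1),(1,2),(3,2),(0,3)):
    d=c[b]-c[a];print(np.hypot(*d[:2]),np.degrees(np.arctan2(d[1],d[0])))
P("barreltop",665,414,74);P("post top",433,418,72)
P("bar",271,536,10);P("rail a",365,140,52);P("rail b",125,375,52);P("rail c",458,222,52);P("rail d",210,460,52)
P("dot",582,448,38); P("lockbar",645,512,10)
k=2.2
for i,(a,b) in enumerate([((92,137),(78,232)),((154,155),(138,248)),((613,153),(616,249)),((703,171),(707,267))]):
    p=P("pr",*a,18,k,110,120);q=P("pr",*b,18,k,110,120);d=p-q
    print(i+1,(p+q)[:2]/2,np.degrees(np.arctan2(d[1],d[0])),np.hypot(*d[:2]))
P("marker",233,297,8,k,110);P("marker",340,303,8,k,110);P("dish",172,92,7,k,110)
P("bench edge",100,337,0,k,110)
# side
P("S barreltop",222,350,74,6,255,180,"sideA");P("S post",202,198,72,6,255,180,"sideA")
E
```

```text
corner [724.62 185.48]
corner [710.6  -83.06]
corner [440.16 -66.58]
corner [457.48 200.05]
axis [583.22  58.97  10.  ]
268.90672372735673 -92.99035852090715
270.9387171542497 176.51219990245164
267.19149166169535 -93.71771640315433
267.5373652103749 176.87782661361433
barreltop [ 514.79 -140.88]
post top [509.73 -18.43]
bar [452.68  67.41]
rail a [668.85  21.2 ]
rail b [532.74 147.79]
rail c [623.29 -30.94]
rail d [487.37 100.03]
dot [ 501.75 -101.15]
lockbar [ 471.63 -139.37]
pr [569.57 400.26]
pr [447.32 407.49]
1 [508.44 403.88] -3.386241480898896 122.45944640060429
pr [548.24 319.57]
pr [429.28 330.99]
2 [488.76 325.28] -5.483565908259968 119.50550396634532
pr [ 566.43 -262.85]
pr [ 444.02 -264.16]
3 [ 505.23 -263.5 ] 0.6138420295630034 122.40741937406668
pr [ 546.14 -376.13]
pr [ 424.61 -376.5 ]
4 [ 485.38 -376.32] 0.17669693398314443 121.52580341403386
marker [372.43 210.82]
marker [368.6   77.46]
dish [634.81 304.98]
bench edge [319.07 374.6 ]
S barreltop [ 514.36 -151.9 ]
S post [512.18 -23.75]
```

```bash
python3 - <<'E'
from h import *
crop("topA",330,30,180,140,4.4,"c4");crop("sideA",330,130,140,130,4.5,"c5")
def tri(a,b):
    A=[];
    L=[]
    for fn,(u,v) in(("topA",a),("sideA",b)):
        Rc,e,K=cam(fn);d=np.linalg.inv(K)@np.array([u,v,1.]);d=Rc@np.array([d[0],-d[1],-d[2]]);d/=np.linalg.norm(d)
        L.append((e,np.eye(3)-np.outer(d,d)))
    x=np.linalg.solve(L[0][1]+L[1][1],L[0][1]@L[0][0]+L[1][1]@L[1][0]);print(x)
tri((371,103),(364,152));tri((388,105),(378,183))
st()
E
```

```text
[ 679.93 -151.47  328.42]
[ 706.55 -202.61  270.65]
t 0.25 p [ 286.11 -611.29  218.34] yaw_y(deg) -64.91664342194262 zax [-0.  0. -1.] F [-0.16  0.13 -0.37] w 1.0
```

View pics/c4.png

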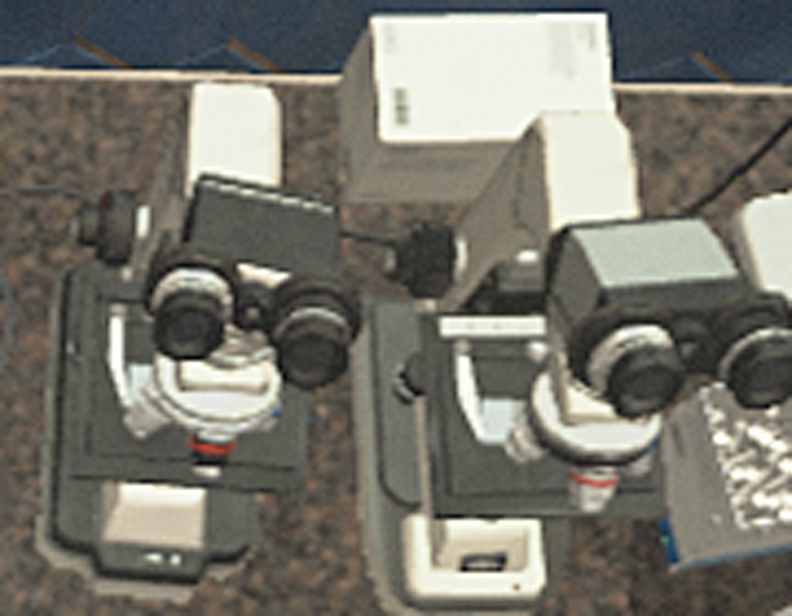

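View pics/c5.png

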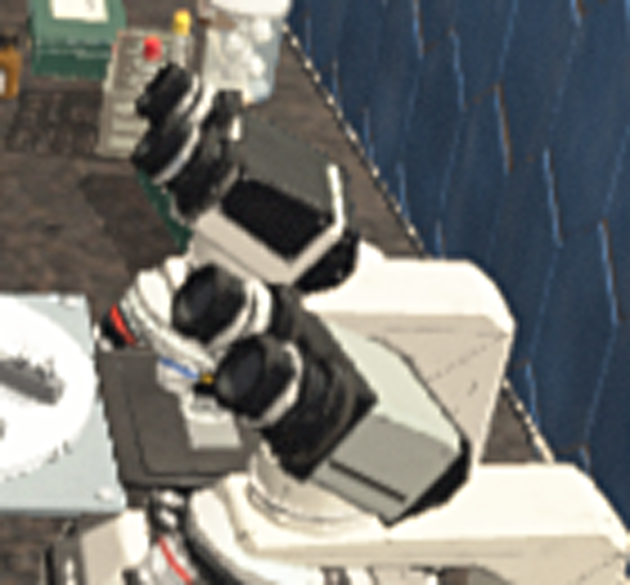

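```bash
python3 - <<'E'
from h import *
go(515,-143,190)
E
python3 -m inch '[{"x":40,"y":-30},{"x":40,"y":-30},{"x":40,"y":-30},{"x":40,"y":-30},{"x":40,"y":-30},{"x":40,"y":-30},{"x":40,"y":-30},{"x":40,"y":-30}]' -1
```

```text
tool shift [ 405.8 -327.1   28.5]validation failed for argument at $[0]...
```

```bash

python3 -m inch '[{"x":38,"y":-30,"z":0,"spin":0},{"x":38,"y":-30,"z":0,"spin":0},{"x":38,"y":-30,"z":0,"spin":0},{"x":38,"y":-30,"z":0,"spin":0},{"x":38,"y":-30,"z":0,"spin":0},{"x":38,"y":-30,"z":0,"spin":0},{"x":38,"y":-30,"z":0,"spin":0},{"x":38,"y":-30,"z":0,"spin":0}]' -1; python3 -c "
from h import *
st();go(515,-143,190,115)"
```

```text
time_s: 1.05
ee_pos: [461.8, -257.4, 216.4]
tcp_rot: [-0.001, 0.977, 0.213, -0.0]
ft_force: [1.2, -1.1, -0.7]
width: 1.001
t 1.05 p [ 461.78 -257.45  216.4 ] yaw_y(deg) -65.39053292392583 zax [-0.  0. -1.] F [ 1.24 -1.1  -0.71] w 1.001
tool shift [ 96.  -81.8  26.6] spin -0.007 (sign: tool z down)  j6 0.58
```

```bash

python3 -m inch '[{"x":36,"y":-30,"z":10,"spin":0},{"x":36,"y":-30,"z":10,"spin":0},{"x":24,"y":-20,"z":6,"spin":0},{"x":0,"y":0,"z":0,"spin":-0.149},{"x":0,"y":0,"z":0,"spin":-0.149},{"x":0,"y":0,"z":0,"spin":-0.149},{"x":0,"y":0,"z":0,"spin":-0.149},{"x":0,"y":0,"z":0,"spin":-0.149}]'
python3 -m inch '[{"x":0,"y":0,"z":0,"spin":-0.149},{"x":0,"y":0,"z":0,"spin":-0.149},{"x":0,"y":0,"z":0,"spin":-0.149},{"x":0,"y":0,"z":0,"spin":-0.149},{"x":0,"y":0,"z":0,"spin":-0.149},{"x":0,"y":0,"z":0,"spin":-0.149},{"x":0,"y":0,"z":0,"spin":-0.149},{"x":0,"y":0,"z":0,"spin":-0.149}]'
python3 -m inch '[{"x":0,"y":0,"z":0,"spin":-0.149},{"x":0,"y":0,"z":0,"spin":-0.149},{"x":0,"y":0,"z":0,"spin":-0.149},{"x":0,"y":0,"z":0,"spin":-0.149},{"x":0,"y":0,"z":0,"spin":-0.149},{"x":0,"y":0,"z":0,"spin":-0.149},{"x":0,"y":0,"z":0,"spin":-0.149},{"x":0,"y":0,"z":0,"spin":-0.149}]'
python3 -c "
from h import *
st();go(515,-143,190,115);grab('wrist','w1')"
```

```text
time_s: 1.85
ee_pos: [518.9, -132.6, 189.7]
tcp_rot: [-0.001, 0.829, 0.559, 0.001]
ft_force: [0.3, 0.1, 0.3]
width: 1.0
time_s: 2.65
ee_pos: [518.4, -132.3, 189.4]
tcp_rot: [-0.0, 0.369, 0.929, 0.001]
ft_force: [0.3, -0.3, 0.3]
width: 1.003
time_s: 3.45
ee_pos: [518.0, -132.2, 189.1]
tcp_rot: [0.0, -0.22, 0.975, 0.001]
ft_force: [-0.1, -1.1, 0.2]
width: 1.001
t 3.45 p [ 517.97 -132.18  189.07] yaw_y(deg) 115.43468296962934 zax [-0.  0. -1.] F [-0.06 -1.13  0.21] w 1.001
tool shift [ 7.3 -8.5 -1. ] spin 0.008 (sign: tool z down)  j6 -2.31
```

View pics/w1.png

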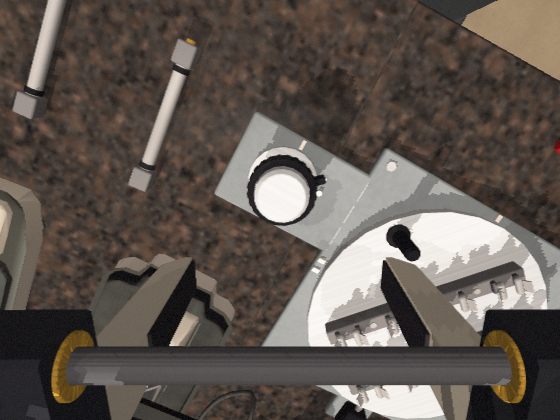

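```bash
python3 -c "
from h import *
crop('w1',210,100,140,110,5.5,'c6')"
```

```text
(no output)
```

View pics/c6.png

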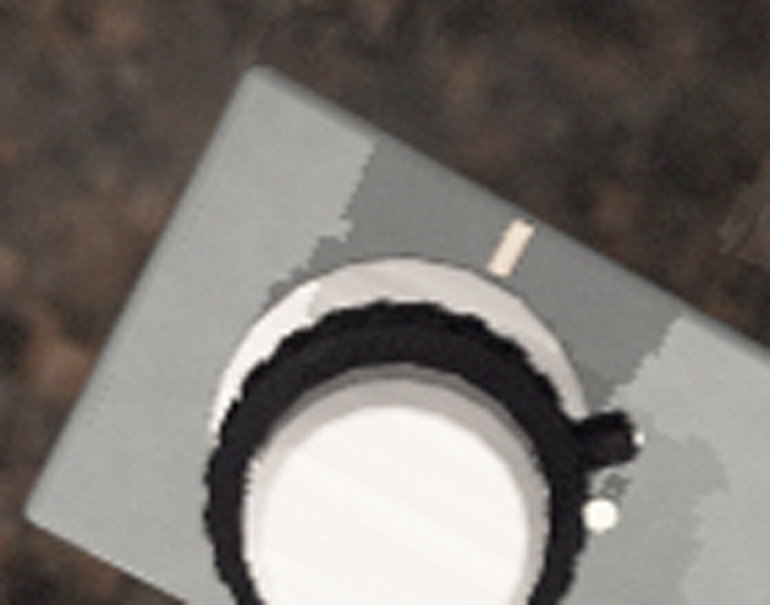

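```bash
python3 -c "
from h import *
f=lambda n,u,v,z:(print(n,p2w('w1',u,v,z)),p2w('w1',u,v,z))[1]
c=f('barrel',282.3,196,74)
for n,u,v,z in(('fintip',325.5,180,49),('fin root',315,183.5,49),('dot',319,193.6,10),('bar',302.7,145,10),('post',399,231,72)):
  w=f(n,u,v,z);d=w-c;print(np.degrees(np.arctan2(d[1],d[0])),np.hypot(*d[:2]))
"
```

```text
barrel [ 510.44 -139.97   74.  ]
fintip [ 487.94 -110.17   49.  ]
127.06039612280864 37.34369625860575
fin root [ 494.51 -116.9    49.  ]
124.63130045065267 28.04218395803276
dot [ 508.46 -102.38   10.  ]
93.01760516029053 37.641166320726086
bar [ 473.23 -137.29   10.  ]
175.8842231287939 37.308462278730964
post [496.65 -40.16  72.  ]
97.86502926509627 100.76032543952522
```

```bash

python3 -m inch '[{"x":4.5,"y":-10,"z":0,"spin":0},{"x":0,"y":0,"z":0,"spin":0.14},{"x":0,"y":0,"z":0,"spin":0.14},{"x":0,"y":0,"z":0,"spin":0.14},{"x":0,"y":0,"z":0,"spin":0.14},{"x":0,"y":0,"z":0,"spin":0.14},{"x":0,"y":0,"z":0,"spin":0}]'
python3 -c "
from h import *
st();go(510.4,-140,43,75)
P=p2w('topA',347,138,120);print(P,p2w('topA',377,141,120),p2w('w1',408,248,72))
grab('wrist','w2')"
```

```text
time_s: 4.2
ee_pos: [518.0, -143.5, 188.8]
tcp_rot: [-0.001, 0.146, 0.989, 0.001]
ft_force: [-0.6, -0.0, -0.4]
width: 0.999
t 4.2 p [ 518.02 -143.51  188.84] yaw_y(deg) 73.23313123269072 zax [-0.  0. -1.] F [-0.56 -0.03 -0.4 ] w 0.999
tool shift [  8.1   0.8 145.9] spin -0.031 (sign: tool z down)  j6 -1.60
[ 677.91 -131.66  120.  ] [ 671.8  -209.75  120.  ] [506.51 -25.61  72.  ]
```

View pics/w2.png

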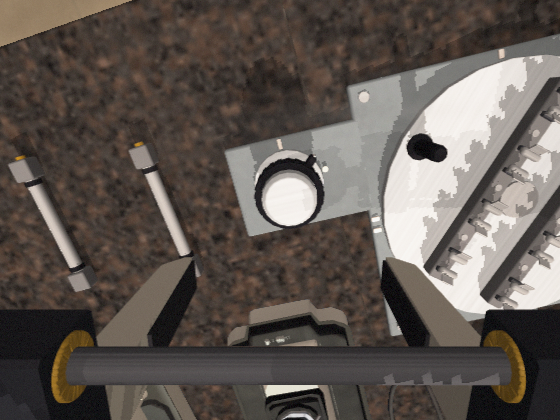

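```bash

python3 -c "
from h import *
crop('w2',240,130,110,110,5.5,'c7')
c=p2w('w2',290,199,74);print(c);go(c[0],c[1],43,75)
for n,u,v,z in(('dot',325,169,10),('bar',280.5,144,10),('post',439,153,72)):
  w=p2w('w2',u,v,z);d=w-c;print(n,w,np.degrees(np.arctan2(d[1],d[0])),np.hypot(*d[:2]))
"
```

```text
[ 510.63 -139.17   74.  ]
tool shift [  8.2   1.8 145.9] spin -0.025 (sign: tool z down)  j6 -1.60
dot [ 508.52 -103.3    10.  ] 93.37074777005633 35.92647371861322
bar [ 473.76 -136.94   10.  ] 176.54346761036552 36.932355585224094
post [509.23 -18.64  72.  ] 90.66746072105137 120.53586100706667
```

View pics/c7.png

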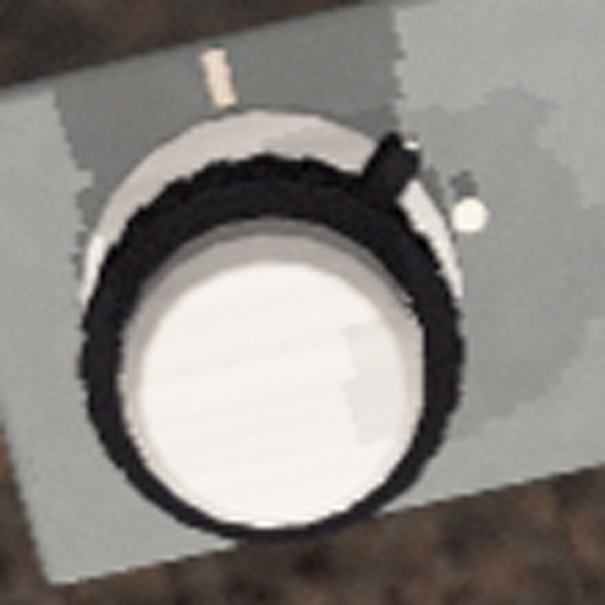

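```bash

python3 -m inch '[{"x":6.5,"y":1.5,"z":0,"spin":-0.02},{"x":0,"y":0,"z":40,"spin":0},{"x":0,"y":0,"z":40,"spin":0},{"x":0,"y":0,"z":30,"spin":0},{"x":0,"y":0,"z":20,"spin":0},{"x":0,"y":0,"z":10,"spin":0},{"x":0,"y":0,"z":4,"spin":0},{"x":0,"y":0,"z":0,"spin":0}]'
python3 -c "
from h import *
st();go(511.5,-139.5,43,75)"
```

```text
time_s: 5.05
ee_pos: [510.9, -138.8, 42.3]
tcp_rot: [0.001, 0.12, 0.993, 0.001]
ft_force: [-0.4, -0.5, -0.5]
width: 0.999
t 5.05 p [ 510.85 -138.81   42.29] yaw_y(deg) 76.18779133431623 zax [ 0.  0. -1.] F [-0.44 -0.51 -0.46] w 0.999
tool shift [-0.8 -0.5 -0.7] spin 0.021 (sign: tool z down)  j6 -1.65
```

Close and turn clockwise.

```bash

python3 -m inch '[{"x":-0.5,"y":0,"z":0,"spin":0},{"x":0,"y":0,"z":0,"spin":0},{"x":0,"y":0,"z":0,"spin":0},{"x":0,"y":0,"z":0,"spin":0},{"x":0,"y":0,"z":0,"spin":0},{"x":0,"y":0,"z":0,"spin":0},{"x":0,"y":0,"z":0,"spin":0},{"x":0,"y":0,"z":0,"spin":0}]' 1 30
python3 -c "
from h import *
st()"
```

```text
time_s: 5.85
ee_pos: [512.8, -140.8, 46.3]
tcp_rot: [0.004, 0.12, 0.993, -0.001]
ft_force: [0.6, -1.5, -0.6]
width: 0.616
t 5.85 p [ 512.77 -140.85   46.29] yaw_y(deg) 76.25289665741525 zax [ 0.01 -0.   -1.  ] F [ 0.61 -1.5  -0.56] w 0.616
```

```bash

python3 -m inch '[{"x":0,"y":0,"z":0,"spin":0.08},{"x":0,"y":0,"z":0,"spin":0.08},{"x":0,"y":0,"z":0,"spin":0.08},{"x":0,"y":0,"z":0,"spin":0.08},{"x":0,"y":0,"z":0,"spin":0.08},{"x":0,"y":0,"z":0,"spin":0.08},{"x":0,"y":0,"z":0,"spin":0.08},{"x":0,"y":0,"z":0,"spin":0}]'
python3 -c "
from h import *
s=st();print(s['torque'])"
```

```text
time_s: 6.65
ee_pos: [512.6, -141.2, 46.3]
tcp_rot: [0.004, 0.399, 0.917, -0.001]
ft_force: [-0.5, -1.4, -1.4]
width: 0.618
t 6.65 p [ 512.63 -141.23   46.26] yaw_y(deg) 42.966738874242616 zax [ 0.01 -0.   -1.  ] F [-0.51 -1.43 -1.36] w 0.618
[-0.06 -0.29 -0.07]
```

```bash

python3 -m inch '[{"x":0,"y":0,"z":0,"spin":0.05},{"x":0,"y":0,"z":0,"spin":0.05},{"x":0,"y":0,"z":0,"spin":0.05}]'
python3 -c "
from h import *
s=st();print(s['torque'])"
```

```text
time_s: 6.95
ee_pos: [512.5, -141.4, 46.4]
tcp_rot: [0.004, 0.464, 0.886, -0.001]
ft_force: [-3.5, 0.6, 1.3]
width: 0.614
t 6.95 p [ 512.51 -141.35   46.39] yaw_y(deg) 34.765707064001184 zax [ 0.01 -0.01 -1.  ] F [-3.48  0.56  1.35] w 0.614
[0.22 0.53 1.2 ]
```

```bash

python3 -m inch '[{"x":0,"y":0,"z":0,"spin":-0.03},{"x":0,"y":0,"z":0,"spin":0},{"x":0,"y":0,"z":0,"spin":0},{"x":0,"y":0,"z":0,"spin":0},{"x":0,"y":0,"z":-20,"spin":0},{"x":0,"y":0,"z":-40,"spin":0},{"x":0,"y":0,"z":-50,"spin":0},{"x":0,"y":0,"z":-40,"spin":0}]' -1
python3 -c "
from h import *
s=st();grab('wrist','w3')"
```

```text
time_s: 7.75
ee_pos: [509.2, -139.4, 195.1]
tcp_rot: [-0.001, 0.447, 0.894, -0.001]
ft_force: [0.1, -0.1, 0.6]
width: 1.004
t 7.75 p [ 509.17 -139.39  195.14] yaw_y(deg) 36.87853149923116 zax [-0. -0. -1.] F [ 0.11 -0.14  0.59] w 1.004
```

View pics/w3.png

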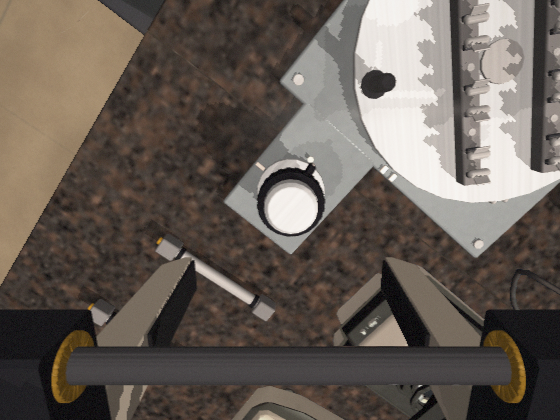

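```bash

python3 -c "
from h import *
w=p2w('w3',379,83,72);print(w)
print(p2w('w3',388,172,10), p2w('w3',478,244,10),p2w('w3',298,79,10))
go(508,-18,110,136.4)"
python3 -m inch '[{"x":0,"y":0,"z":0,"spin":-0.149},{"x":0,"y":0,"z":0,"spin":-0.149},{"x":0,"y":0,"z":0,"spin":-0.149},{"x":0,"y":0,"z":0,"spin":-0.149},{"x":0,"y":0,"z":0,"spin":-0.149},{"x":0,"y":0,"z":0,"spin":-0.149},{"x":0,"y":0,"z":0,"spin":-0.149},{"x":0,"y":0,"z":0,"spin":-0.149}]'
python3 -c "
from h import *
st()
go(508,-18,110,136.4)"
```

```text
[505.52 -22.52  72.  ]
[576.07 -68.38  10.  ] [700.08 -69.16  10.  ] [454.7  -53.28  10.  ]
tool shift [99.6 70.9 91.4] spin 1.405 (sign: tool z down)  j6 -0.96
time_s: 8.6
ee_pos: [512.0, -140.0, 204.6]
tcp_rot: [0.004, -0.138, 0.99, -0.003]
ft_force: [-0.1, 0.2, -1.0]
width: 1.001
t 8.6 p [ 512.01 -140.    204.61] yaw_y(deg) 105.91011108203696 zax [ 0.01 -0.01 -1.  ] F [-0.08  0.17 -1.01] w 1.001
tool shift [-28.9 119.1  93.9] spin -0.532 (sign: tool z down)  j6 -2.16
```

```bash

python3 -m inch '[{"x":-10,"y":40,"z":0,"spin":0},{"x":-10,"y":40,"z":5,"spin":0},{"x":-9,"y":39,"z":5,"spin":0},{"x":0,"y":0,"z":10,"spin":-0.14},{"x":0,"y":0,"z":10,"spin":-0.14},{"x":0,"y":0,"z":10,"spin":-0.14},{"x":0,"y":0,"z":10,"spin":-0.11},{"x":0,"y":0,"z":0,"spin":0}]'
python3 -c "
from h import *
st()
grab('wrist','w4')
go(508,-18,110,136.4)"
```

```text
time_s: 9.4
ee_pos: [506.6, -12.7, 150.5]
tcp_rot: [0.004, -0.406, 0.914, -0.004]
ft_force: [1.0, 0.1, -0.0]
width: 1.001
t 9.4 p [506.58 -12.75 150.47] yaw_y(deg) 137.87961070252211 zax [ 0.01 -0.   -1.  ] F [ 1.01  0.06 -0.01] w 1.001
tool shift [ 3.2 -3.9 41.3] spin 0.022 (sign: tool z down)  j6 -2.48
```

View pics/w4.png

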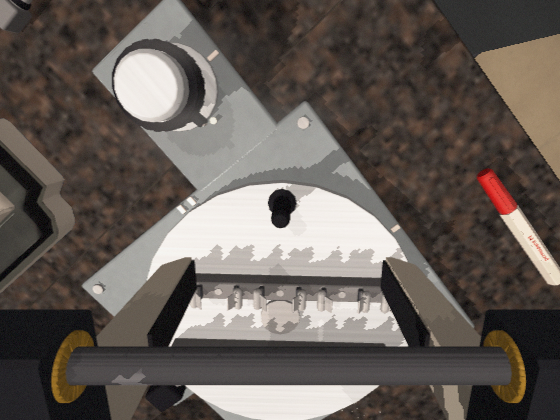

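```bash

python3 -c "
from h import *
w=p2w('w4',280,219,72);print('post',w);go(w[0],w[1],36,136.4)
for u,v in((304,122),(98,289),(187,203),(396,228)): print(p2w('w4',u,v,10))
print(p2w('w4',140,80,74),p2w('w4',150,88,74))"

```

```text
post [509.37 -18.63  72.  ]
tool shift [  3.   -4.5 115.3] spin 0.022 (sign: tool z down)  j6 -2.48
[453.99 -53.01  10.  ]
[700.02 -68.41  10.  ]
[575.27 -69.91  10.  ]
[453.9   70.26  10.  ]
[ 512.11 -145.29   74.  ] [ 511.03 -137.92   74.  ]
```

```bash

python3 -m inch '[{"x":3,"y":-4.5,"z":20,"spin":0.02},{"x":0,"y":0,"z":40,"spin":0},{"x":0,"y":0,"z":30,"spin":0},{"x":0,"y":0,"z":15,"spin":0},{"x":0,"y":0,"z":7,"spin":0},{"x":0,"y":0,"z":0,"spin":0}]'
python3 -m inch '[{"x":0,"y":0,"z":0,"spin":0},{"x":0,"y":0,"z":0,"spin":0},{"x":0,"y":0,"z":0,"spin":0},{"x":0,"y":0,"z":0,"spin":0},{"x":0,"y":0,"z":0,"spin":0},{"x":0,"y":0,"z":0,"spin":0},{"x":0,"y":0,"z":0,"spin":0},{"x":0,"y":0,"z":0,"spin":0}]' 1 20
python3 -c "
from h import *
st()"
```

```text
time_s: 10.05
ee_pos: [512.0, -19.3, 40.4]
tcp_rot: [0.007, -0.384, 0.923, -0.006]
ft_force: [-0.5, 0.1, -0.9]
width: 0.997
time_s: 10.85
ee_pos: [514.2, -19.5, 45.0]
tcp_rot: [0.01, -0.383, 0.924, -0.007]
ft_force: [-0.2, -0.2, -0.3]
width: 0.361
t 10.85 p [514.18 -19.53  45.02] yaw_y(deg) 135.01937197148968 zax [ 0.02 -0.01 -1.  ] F [-0.18 -0.22 -0.26] w 0.361
```

```bash

python3 -m inch '[{"x":0,"y":0,"z":3,"spin":0},{"x":0,"y":0,"z":3,"spin":0},{"x":0,"y":0,"z":2,"spin":0},{"x":0,"y":0,"z":1,"spin":0}]' 1 20
python3 -c "
from h import *
st()"
```

```text
time_s: 11.25
ee_pos: [515.4, -20.3, 37.7]
tcp_rot: [0.011, -0.383, 0.924, -0.008]
ft_force: [-6.2, -4.3, 18.3]
width: 0.149
t 11.25 p [515.44 -20.3   37.73] yaw_y(deg) 135.02043448046547 zax [ 0.03 -0.01 -1.  ] F [-6.25 -4.26 18.26] w 0.149
```

```bash

python3 -m inch '[{"x":-0.7,"y":10,"z":-0.5,"spin":0.1},{"x":-0.7,"y":12.5,"z":0,"spin":0.11},{"x":-0.7,"y":12.5,"z":0,"spin":0.11},{"x":-0.7,"y":12.5,"z":0,"spin":0.11}]' 1 20
python3 -c "
from h import *
st()"
```

```text
time_s: 11.65
ee_pos: [489.0, 17.9, 37.5]
tcp_rot: [0.01, -0.169, 0.985, -0.008]
ft_force: [-7.9, -5.0, 10.8]
width: 0.15
t 11.65 p [489.01  17.86  37.49] yaw_y(deg) 109.48155557995285 zax [ 0.02 -0.01 -1.  ] F [-7.88 -5.02 10.79] w 0.15
```

```bash

python3 -m inch '[{"x":-0.4,"y":12.5,"z":0,"spin":0.1},{"x":-0.4,"y":12.5,"z":0,"spin":0.11},{"x":-0.4,"y":12.5,"z":0,"spin":0.1},{"x":-0.4,"y":8,"z":0,"spin":0.06},{"x":0,"y":4,"z":0,"spin":0.03}]' 1 20
python3 -c "
from h import *
st();go(475.9,68.2,40,86.5)"
```

```text
time_s: 12.15
ee_pos: [480.4, 67.0, 37.5]
tcp_rot: [0.011, 0.041, 0.999, -0.007]
ft_force: [2.1, -4.1, 1.8]
width: 0.149
t 12.15 p [480.39  67.02  37.55] yaw_y(deg) 85.3278954875056 zax [ 0.02 -0.02 -1.  ] F [ 2.08 -4.11  1.85] w 0.149
tool shift [ 4.5  0.8 -2.6] spin -0.020 (sign: tool z down)  j6 -1.39
```

```bash

python3 -m inch '[{"x":0,"y":1.5,"z":0,"spin":0},{"x":0,"y":0,"z":0,"spin":-0.02}]' -0.2 20
python3 -m inch '[{"x":0,"y":0,"z":-10,"spin":0},{"x":0,"y":0,"z":-30,"spin":0},{"x":0,"y":0,"z":-40,"spin":0},{"x":0,"y":0,"z":-30,"spin":0}]' -1 20
python3 -c "
from h import *
st();grab('wrist','w5')
"
```

```text
time_s: 12.35
ee_pos: [480.4, 68.8, 37.2]
tcp_rot: [0.01, 0.03, 0.999, -0.007]
ft_force: [0.5, -0.2, -0.8]
width: 0.272
time_s: 12.75
ee_pos: [475.9, 69.7, 147.6]
tcp_rot: [0.006, 0.028, 1.0, -0.008]
ft_force: [1.0, 0.1, 0.2]
width: 0.612
t 12.75 p [475.88  69.71 147.58] yaw_y(deg) 86.82801162331937 zax [ 0.01 -0.02 -1.  ] F [1.05 0.11 0.22] w 0.612
```

View pics/w5.png

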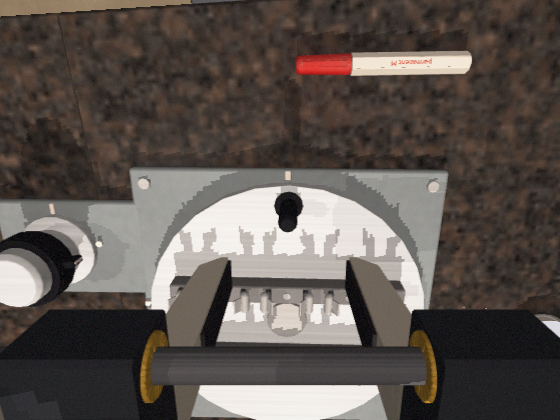

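```bash

python3 -m inch '[{"x":-40,"y":-5,"z":-10,"spin":0},{"x":-40,"y":0,"z":-10,"spin":0},{"x":-40,"y":0,"z":-10,"spin":0},{"x":-30,"y":0,"z":-5,"spin":0},{"x":0,"y":0,"z":0,"spin":0}]' -1 20
python3 -c "
from h import *
st();grab('wrist','w6')
"
```

```text
time_s: 13.3
ee_pos: [631.8, 55.8, 197.5]
tcp_rot: [0.013, 0.026, 1.0, -0.007]
ft_force: [-0.2, -0.2, -0.0]
width: 0.995
t 13.3 p [631.76  55.77 197.47] yaw_y(deg) 87.0290779483795 zax [ 0.02 -0.01 -1.  ] F [-0.21 -0.24 -0.03] w 0.995
```

View pics/w6.png

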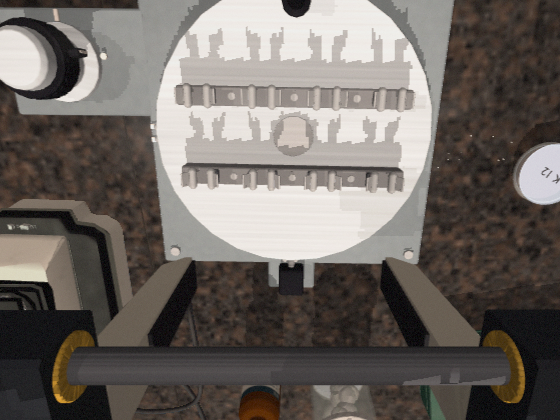

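```bash
python3 -c "
from h import *
crop('w6',165,70,260,130,3,'c8')"
```

View pics/c8.png

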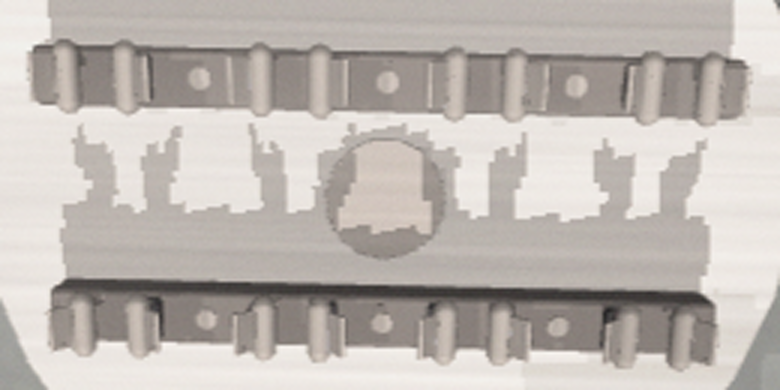

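```bash
python3 -c "
from h import *
P=[]
for a,b in((199,78),(387,82),(576,86),(207,320),(381,323),(558,327)):
  w=p2w('w6',165+a/3,70+b/3,42);P.append(w);print(w)
print(np.mean(P,0))
for a,b,c,d in((382,195,24,0),):
  print(p2w('w6',165+a/3,70+b/3,24))
for a,b in ((175.5,251.5),(408.5,253.5)): print('screw',p2w('w6',a,b,10))
print('post',p2w('w6',296,7,72),'dish',p2w('w6',548,174,14))
print(p2w('w6',153,131.5,10))
"
```

```text
[546.89  11.12  42.  ]
[550.66  63.24  42.  ]
[554.43 115.53  42.  ]
[615.44   6.48  42.  ]
[618.89  58.24  42.  ]
[622.69 110.76  42.  ]
[584.83  60.89  42.  ]
[583.55  60.2   24.  ]
screw [700.09 -69.17  10.  ]
screw [713.66 175.9   10.  ]
post [489.74  67.47  72.  ] dish [633.9  303.16  14.  ]
[575.25 -71.67  10.  ]
```

```bash
python3 -c "
from h import *
go(489,325,190,85)"
python3 -m inch '[{"x":10,"y":48,"z":0,"spin":0},{"x":15,"y":46,"z":0,"spin":0},{"x":25,"y":42,"z":0,"spin":0},{"x":25,"y":42,"z":0,"spin":0},{"x":25,"y":42,"z":0,"spin":0},{"x":25,"y":40,"z":0,"spin":0}]'
python3 -c "
from h import *
st();grab('wrist','w7');go(489,325,190,85)"

```

```text
tool shift [155.2 261.5  -0. ] spin 0.035 (sign: tool z down)  j6 -1.46
time_s: 13.95
ee_pos: [513.1, 323.1, 190.5]
tcp_rot: [0.012, 0.029, 0.999, -0.007]
ft_force: [0.9, 0.1, 0.5]
width: 1.0
t 13.95 p [513.13 323.12 190.48] yaw_y(deg) 86.68553230643246 zax [ 0.02 -0.02 -1.  ] F [0.9  0.08 0.47] w 1.0
tool shift [20.8 -4.2 -0.1] spin 0.032 (sign: tool z down)  j6 -0.97
```

View pics/w7.png

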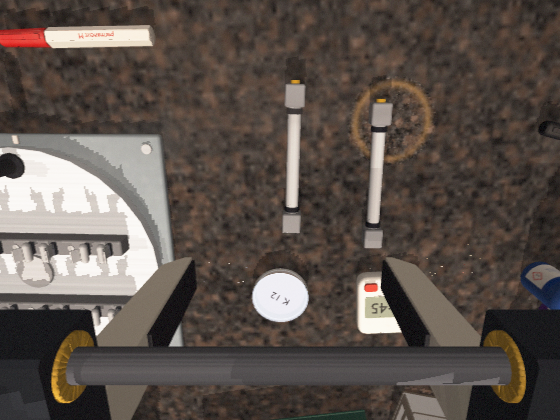

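```bash
python3 -c "
from h import *
for n,a,b in(('p2',(295.5,94),(291.5,224.5)),('p1',(382,113),(373,238.5))):
  p=p2w('w7',*a,18);q=p2w('w7',*b,18);d=q-p;m=(p+q)/2
  print(n,m,np.degrees(np.arctan2(d[1],d[0])),np.hypot(*d[:2]))
  go(m[0],m[1],3,np.degrees(np.arctan2(d[1],d[0]))+90)"

```

```text
p2 [490.1 327.3  18. ] -4.812559525170291 121.85456431498488
tool shift [ 23.9   0.4 186.8] spin 0.029 (sign: tool z down)  j6 -0.97
p1 [509.84 405.08  18.  ] -2.8810210028777763 120.19325364920402
tool shift [  8.5  79.2 186.2] spin -0.005 (sign: tool z down)  j6 -0.97
```

```bash

python3 -m inch '[{"x":23,"y":0,"z":20,"spin":0.03},{"x":0.5,"y":0.5,"z":40,"spin":0},{"x":0,"y":0,"z":45,"spin":0},{"x":0,"y":0,"z":45,"spin":0},{"x":0,"y":0,"z":25,"spin":0},{"x":0,"y":0,"z":0,"spin":0}]'
python3 -c "
from h import *
st();go(490.1,327.3,3,85.2)"

```

```text
time_s: 14.6
ee_pos: [482.7, 328.8, 12.3]
tcp_rot: [0.012, 0.038, 0.999, -0.005]
ft_force: [0.3, -0.3, 0.4]
width: 0.996
t 14.6 p [482.69 328.81  12.26] yaw_y(deg) 85.62577198860745 zax [ 0.02 -0.01 -1.  ] F [ 0.33 -0.32  0.38] w 0.996
tool shift [-7.3 -0.9  9.5] spin 0.007 (sign: tool z down)  j6 -0.92
```

```bash

python3 -m inch '[{"x":-7.5,"y":-1,"z":5,"spin":0},{"x":0,"y":0,"z":4,"spin":0},{"x":0,"y":0,"z":0.5,"spin":0}]'
python3 -c "
from h import *
st();go(490.1,327.3,3,85.2)"

```

```text
time_s: 14.9
ee_pos: [491.6, 327.2, 6.3]
tcp_rot: [0.014, 0.038, 0.999, -0.004]
ft_force: [-0.7, -0.5, 0.1]
width: 1.0
t 14.9 p [491.58 327.17   6.33] yaw_y(deg) 85.64848956863987 zax [ 0.03 -0.01 -1.  ] F [-0.7  -0.54  0.11] w 1.0
tool shift [1.6 0.  3.3] spin 0.008 (sign: tool z down)  j6 -0.93
```

```bash

python3 -m inch '[{"x":1.5,"y":0,"z":3,"spin":0},{"x":0,"y":0,"z":1,"spin":0},{"x":0,"y":0,"z":0.7,"spin":0},{"x":0,"y":0,"z":0.7,"spin":0},{"x":0,"y":0,"z":0.5,"spin":0},{"x":0,"y":0,"z":0.5,"spin":0}]' 1 40
python3 -c "
from h import *
st()"
python3 -m inch '[{"x":0,"y":0,"z":0.5,"spin":0},{"x":0,"y":0,"z":0.5,"spin":0},{"x":0,"y":0,"z":0.5,"spin":0},{"x":0,"y":0,"z":0.5,"spin":0},{"x":0,"y":0,"z":0.5,"spin":0},{"x":0,"y":0,"z":0.5,"spin":0}]' 1 40
python3 -c "
from h import *
st()"

```

```text
time_s: 15.5
ee_pos: [491.5, 328.1, 2.6]
tcp_rot: [0.016, 0.038, 0.999, -0.002]
ft_force: [-0.4, -0.8, -0.7]
width: 0.531
t 15.5 p [491.45 328.09   2.61] yaw_y(deg) 85.64848435971294 zax [ 0.03 -0.01 -1.  ] F [-0.43 -0.84 -0.72] w 0.531
time_s: 16.1
ee_pos: [492.0, 328.6, 0.4]
tcp_rot: [0.016, 0.038, 0.999, -0.002]
ft_force: [-4.6, -2.4, 9.0]
width: 0.116
t 16.1 p [491.95 328.56   0.43] yaw_y(deg) 85.654488108438 zax [ 0.03 -0.   -1.  ] F [-4.56 -2.45  9.01] w 0.116
```

```bash

python3 -m inch '[{"x":0,"y":0,"z":-10,"spin":0},{"x":0,"y":0,"z":-40,"spin":0},{"x":0,"y":0,"z":-50,"spin":0},{"x":0,"y":0,"z":-10,"spin":0},{"x":-25,"y":-40,"z":0,"spin":0},{"x":-25,"y":-40,"z":0,"spin":0},{"x":-25,"y":-40,"z":0,"spin":0},{"x":-15,"y":-40,"z":0,"spin":0}]'
python3 -c "
from h import *
st();grab('wrist','w8');go(591.5,138.8,100,86.1)"

```

```text
time_s: 16.9
ee_pos: [566.1, 161.6, 120.1]
tcp_rot: [0.016, 0.034, 0.999, -0.002]
ft_force: [-0.2, 0.0, -0.7]
width: 0.117
t 16.9 p [566.13 161.64 120.09] yaw_y(deg) 86.1183926555946 zax [ 0.03 -0.   -1.  ] F [-0.23  0.02 -0.73] w 0.117
tool shift [-24.8 -16.1  21. ] spin -0.002 (sign: tool z down)  j6 -1.26
```

View pics/w8.png

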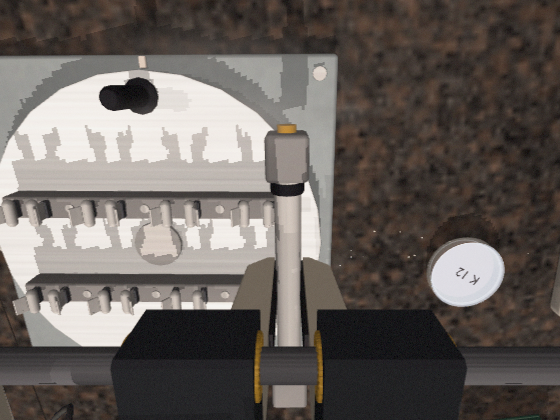

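```bash

python3 -m inch '[{"x":-15,"y":-10,"z":10,"spin":0},{"x":-8,"y":-5,"z":20,"spin":0},{"x":0,"y":0,"z":5,"spin":0},{"x":0,"y":0,"z":0.5,"spin":0}]'
python3 -c "
from h import *
st();grab('wrist','w9');go(591.5,138.8,66,86.1)"

```

```text
time_s: 17.35
ee_pos: [591.3, 136.0, 85.0]
tcp_rot: [0.017, 0.037, 0.999, -0.003]
ft_force: [-0.3, -0.3, 0.1]
width: 0.115
t 17.35 p [591.26 136.04  85.02] yaw_y(deg) 85.71115847127979 zax [ 0.03 -0.01 -1.  ] F [-0.33 -0.34  0.09] w 0.115
tool shift [ 0.5  2.7 19.2] spin -0.006 (sign: tool z down)  j6 -1.30
```

View pics/w9.png

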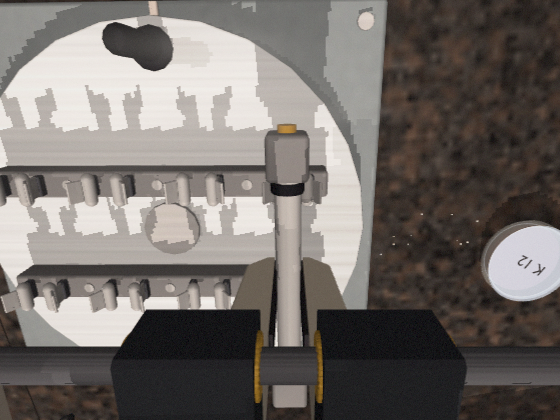

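```bash
python3 -c "
from h import *
print(p2w('w9',157,185,42),p2w('w9',247,185,42),p2w('w9',366,20,10))
print('cap centre', p2w('w9',287,160,93+9), 'rod at ring',p2w('w9',287.5,195,99),p2w('w9',289,260,99))"

```

```text
[550.96  62.57  42.  ] [554.84 114.98  42.  ] [469.53 190.77  10.  ]
cap centre [530.37 140.72 102.  ] rod at ring [545.95 139.72  99.  ] [576.6  138.07  99.  ]
```

```bash

python3 -m inch '[{"x":0.5,"y":2.3,"z":10,"spin":0},{"x":0,"y":0,"z":8,"spin":0},{"x":0,"y":0,"z":1,"spin":0}]'
python3 -c "
from h import *
st();go(591.5,138.5,60,86.1)"

```

```text
time_s: 17.7
ee_pos: [591.1, 140.2, 66.4]
tcp_rot: [0.017, 0.036, 0.999, -0.003]
ft_force: [0.9, 0.0, -0.6]
width: 0.115
t 17.7 p [591.14 140.2   66.36] yaw_y(deg) 85.8364494470204 zax [ 0.03 -0.01 -1.  ] F [ 0.94  0.03 -0.64] w 0.115
tool shift [-0.3 -1.6  6.4] spin -0.005 (sign: tool z down)  j6 -1.30
```

```bash

python3 -m inch '[{"x":0,"y":-1.4,"z":3,"spin":0},{"x":0,"y":0,"z":2,"spin":0},{"x":0,"y":0,"z":0.5,"spin":0}]'
python3 -c "
from h import *
st();go(591.5,138.7,60,86.1)"

```

```text
time_s: 18.0
ee_pos: [591.0, 139.2, 60.6]
tcp_rot: [0.018, 0.036, 0.999, -0.003]
ft_force: [-0.3, 0.1, -0.8]
width: 0.115
t 18.0 p [591.04 139.22  60.64] yaw_y(deg) 85.8856184587774 zax [ 0.03 -0.01 -1.  ] F [-0.3   0.1  -0.83] w 0.115
tool shift [-0.5 -0.5  0.7] spin -0.004 (sign: tool z down)  j6 -1.30
```

Press down.

```bash

python3 -m inch '[{"x":0,"y":-0.3,"z":4,"spin":0},{"x":0,"y":0,"z":4,"spin":0},{"x":0,"y":0,"z":3,"spin":0}]' 1 50
python3 -c "
from h import *
st()"
python3 -m inch '[{"x":0,"y":0,"z":3,"spin":0},{"x":0,"y":0,"z":3,"spin":0}]'
python3 -c "
from h import *
st()"

```

```text
time_s: 18.3
ee_pos: [591.9, 138.7, 49.8]
tcp_rot: [0.018, 0.036, 0.999, -0.003]
ft_force: [-2.7, -5.3, 11.3]
width: 0.111
t 18.3 p [591.91 138.72  49.78] yaw_y(deg) 85.87679395013724 zax [ 0.04 -0.01 -1.  ] F [-2.69 -5.27 11.28] w 0.111
time_s: 18.5
ee_pos: [592.8, 137.9, 45.6]
tcp_rot: [0.019, 0.036, 0.999, -0.003]
ft_force: [-7.1, -2.4, 14.6]
width: 0.112
t 18.5 p [592.82 137.94  45.63] yaw_y(deg) 85.85780240529621 zax [ 0.04 -0.01 -1.  ] F [-7.08 -2.37 14.57] w 0.112
```

```bash

python3 -m inch '[{"x":0.3,"y":0.2,"z":3,"spin":0},{"x":0.3,"y":0,"z":3,"spin":0}]'
python3 -c "
from h import *
st()"
python3 -m inch '[{"x":0,"y":0,"z":2,"spin":0},{"x":0,"y":0,"z":2,"spin":0}]'
python3 -c "
from h import *
st();grab('wrist','w10');grab('side','s10')"

```

```text
time_s: 18.7
ee_pos: [593.2, 137.8, 41.4]
tcp_rot: [0.02, 0.036, 0.999, -0.003]
ft_force: [-1.3, -0.7, 3.0]
width: 0.118
t 18.7 p [593.2  137.76  41.43] yaw_y(deg) 85.83051878101105 zax [ 0.04 -0.01 -1.  ] F [-1.27 -0.72  2.99] w 0.118
time_s: 18.9
ee_pos: [593.8, 137.7, 38.9]
tcp_rot: [0.02, 0.036, 0.999, -0.003]
ft_force: [-14.4, -2.6, 34.8]
width: 0.115
t 18.9 p [593.8  137.71  38.94] yaw_y(deg) 85.816348020516 zax [ 0.04 -0.01 -1.  ] F [-14.42  -2.61  34.79] w 0.115
```

View pics/w10.png

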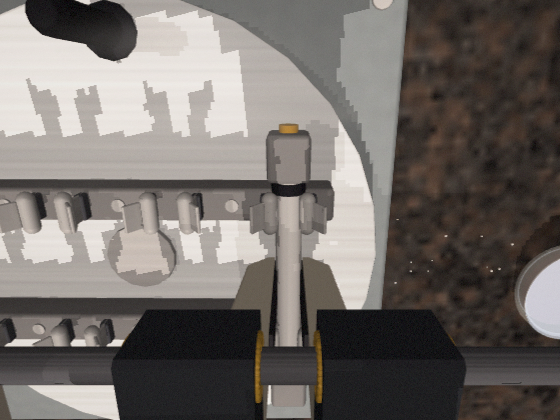

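```bash

python3 -m inch '[{"x":0,"y":0,"z":-1,"spin":0},{"x":0,"y":0,"z":0,"spin":0},{"x":0,"y":0,"z":0,"spin":0},{"x":0,"y":0,"z":-10,"spin":0},{"x":0,"y":0,"z":-40,"spin":0},{"x":0,"y":0,"z":-50,"spin":0},{"x":0,"y":0,"z":-40,"spin":0}]' 0.4
python3 -c "
from h import *
st();go(509.8,405,190,87.1)"

```

```text
time_s: 19.7
ee_pos: [585.3, 138.3, 178.6]
tcp_rot: [0.015, 0.036, 0.999, -0.004]
ft_force: [-0.3, -0.0, -0.2]
width: 0.301
t 19.7 p [585.25 138.34 178.62] yaw_y(deg) 85.81131892719634 zax [ 0.03 -0.01 -1.  ] F [-0.29 -0.02 -0.17] w 0.301
tool shift [ 94.3 260.3 -16.2] spin -0.022 (sign: tool z down)  j6 -1.30
```

```bash

python3 -m inch '[{"x":14,"y":44,"z":-4,"spin":0},{"x":15,"y":44,"z":-4,"spin":0},{"x":15,"y":44,"z":-4,"spin":0},{"x":15,"y":44,"z":-4,"spin":0},{"x":12,"y":40,"z":0,"spin":0},{"x":5,"y":18,"z":0,"spin":0},{"x":0,"y":0,"z":0,"spin":0}]' -1 40
python3 -c "
from h import *
st();grab('wrist','w11');go(509.8,405,190,87.1)"

```

```text
time_s: 20.4
ee_pos: [525.5, 386.1, 204.2]
tcp_rot: [0.022, 0.038, 0.999, -0.002]
ft_force: [0.6, -0.0, -0.3]
width: 0.855
t 20.4 p [525.47 386.14 204.24] yaw_y(deg) 85.6343280295465 zax [ 0.04 -0.01 -1.  ] F [ 0.57 -0.01 -0.34] w 0.855
tool shift [18.1 18.7 13.5] spin -0.026 (sign: tool z down)  j6 -0.89
```

View pics/w11.png

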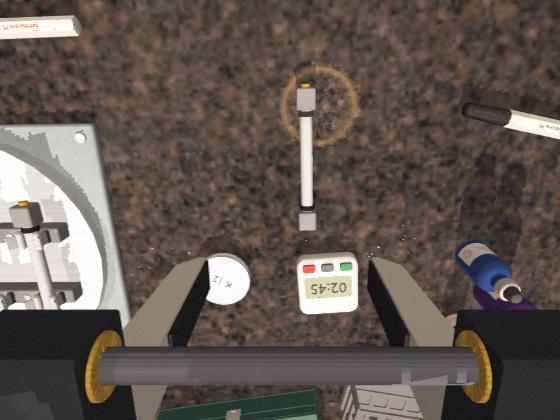

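```bash
sed -i 's/"zax",e\[:,2\]/"zax1e4",(e[:,2]*1e4).round()/' h.py
python3 -c "
from h import *
st()
for n,a,b in(('p1',(306,98),(308,220)),):
  p=p2w('w11',*a,18);q=p2w('w11',*b,18);d=q-p;m=(p+q)/2
  print(n,m,np.degrees(np.arctan2(d[1],d[0])),np.hypot(*d[:2]))
"
python3 -m inch '[{"x":9,"y":9,"z":-40,"spin":0},{"x":9,"y":9,"z":-50,"spin":0},{"x":0,"y":0,"z":-50,"spin":0}]' -1 40
python3 -c "
from h import *
st()"
python3 -m inch '[{"x":0,"y":0,"z":50,"spin":0},{"x":0,"y":0,"z":50,"spin":0},{"x":0,"y":0,"z":50,"spin":0}]' -1 40
python3 -c "
from h import *
st();go(509.8,405,100,87.1)"

```

```text
t 20.45 p [525.79 385.08 204.26] yaw_y(deg) 85.60170996610437 zax1e4 [  430.   -53. -9991.] F [-0.53  0.34  0.08] w 0.899
p1 [509.42 405.71  18.  ] -2.4556710997458313 118.82857173238318
time_s: 20.75
ee_pos: [502.4, 401.5, 339.4]
tcp_rot: [0.017, 0.04, 0.999, -0.006]
ft_force: [0.0, 0.5, -0.1]
width: 0.995
t 20.75 p [502.41 401.45 339.4 ] yaw_y(deg) 85.45288634991762 zax1e4 [  329.  -137. -9994.] F [ 0.    0.55 -0.11] w 0.995
time_s: 21.05
ee_pos: [514.3, 400.1, 208.2]
tcp_rot: [0.029, 0.041, 0.999, 0.003]
ft_force: [1.6, 1.2, 0.6]
width: 1.0
t 21.05 p [514.29 400.06 208.2 ] yaw_y(deg) 85.30996330798867 zax1e4 [  572.    36. -9984.] F [1.61 1.21 0.64] w 1.0
tool shift [ 11.    3.7 107.8] spin -0.031 (sign: tool z down)  j6 -0.85
```

```bash

q(){ python3 -c "
from h import *
viewer.grab_frame('top');viewer.grab_frame('top')
s=st();print(s['joint_positions'],s['joint_vel'])"; }
q
python3 -m inch '[{"x":0,"y":0,"z":0,"spin":0},{"x":0,"y":0,"z":0,"spin":0}]' >/dev/null; q
python3 -m inch '[{"x":50,"y":0,"z":0,"spin":0},{"x":50,"y":0,"z":0,"spin":0}]'>/dev/null; q
python3 -m inch '[{"x":-50,"y":0,"z":0,"spin":0},{"x":-50,"y":0,"z":0,"spin":0}]'>/dev/null; q

```

```text
t 21.15 p [512.02 398.28 200.63] yaw_y(deg) 85.28715995546534 zax1e4 [  464.   -44. -9989.] F [-0.22  0.29 -0.93] w 1.002
[ 0.64  0.04  1.55 -0.03  1.52 -0.85] [ 0.01 -0.03 -0.12  0.    0.09  0.01]
t 21.45 p [513.19 397.72 205.34] yaw_y(deg) 85.21704788108046 zax1e4 [  493.   -25. -9988.] F [ 0.93 -0.22  0.27] w 0.998
[ 0.63  0.04  1.54 -0.03  1.52 -0.85] [ 0.01  0.    0.01  0.   -0.01  0.  ]
t 21.75 p [413.11 406.69 203.42] yaw_y(deg) 85.18331292981786 zax1e4 [  519.    -0. -9987.] F [ 0.54 -0.   -0.1 ] w 0.999
[ 0.75 -0.11  1.69 -0.04  1.52 -0.73] [-0.05  0.05 -0.06 -0.02 -0.02 -0.06]
t 22.05 p [514.31 399.41 212.96] yaw_y(deg) 85.3484825282766 zax1e4 [  563.    35. -9984.] F [-1.21  0.81  0.27] w 1.002
[ 0.64  0.04  1.54 -0.03  1.52 -0.85] [ 0.04 -0.05  0.07  0.01  0.01  0.06]
```

```bash

cat > q.sh <<'E'
python3 -c "
from h import *
for i in range(3): viewer.grab_frame('top')
s=st()"
E
chmod +x q.sh
./q.sh
python3 -m inch '[{"x":0,"y":0,"z":-50,"spin":0}]' >/dev/null; ./q.sh
python3 -m inch '[{"x":0,"y":0,"z":-50,"spin":0},{"x":0,"y":0,"z":-50,"spin":0}]' >/dev/null; ./q.sh
python3 -m inch '[{"x":0,"y":0,"z":50,"spin":0}]'>/dev/null; ./q.sh
python3 -m inch '[{"x":0,"y":0,"z":50,"spin":0}]'>/dev/null; ./q.sh

```

```text
t 22.2 p [510.09 399.99 212.18] yaw_y(deg) 85.42893786099383 zax1e4 [  543.    33. -9985.] F [-0.16  0.71  0.28] w 1.001
t 22.45 p [507.16 400.69 265.84] yaw_y(deg) 85.48872971635426 zax1e4 [  590.    70. -9982.] F [ 0.7  -0.94 -1.07] w 1.002
t 22.8 p [499.62 400.19 359.37] yaw_y(deg) 85.58290251821141 zax1e4 [  564.    52. -9984.] F [-0.55 -0.2  -1.06] w 0.997
t 23.05 p [501.17 399.91 305.9 ] yaw_y(deg) 85.60353180084323 zax1e4 [  514.    15. -9987.] F [-0.09 -0.81  1.27] w 1.0
t 23.3 p [502.91 399.62 258.33] yaw_y(deg) 85.60510545455242 zax1e4 [  481.    -9. -9988.] F [ 0.32 -0.51  2.06] w 1.003
```

```bash

python3 -m inch '[{"x":0,"y":0,"z":-45,"spin":0},{"x":0,"y":0,"z":-50,"spin":0},{"x":0,"y":0,"z":-50,"spin":0},{"x":0,"y":0,"z":-50,"spin":0}]' >/dev/null; ./q.sh
python3 -m inch '[{"x":0,"y":0,"z":50,"spin":0}]'>/dev/null; ./q.sh
python3 -m inch '[{"x":0,"y":0,"z":50,"spin":0}]'>/dev/null; ./q.sh
python3 -m inch '[{"x":0,"y":0,"z":50,"spin":0}]'>/dev/null; ./q.sh
python3 -m inch '[{"x":0,"y":0,"z":50,"spin":0}]'>/dev/null; ./q.sh
python3 -m inch '[{"x":0,"y":0,"z":50,"spin":0}]'>/dev/null; ./q.sh

```

```text
t 23.85 p [492.05 398.99 457.57] yaw_y(deg) 85.61003680194034 zax1e4 [  492.     2. -9988.] F [ 1.13 -0.77 -0.61] w 1.002
t 24.1 p [493.91 398.52 406.17] yaw_y(deg) 85.6038999005676 zax1e4 [  457.   -25. -9990.] F [ 0.21 -0.17  0.75] w 0.998
t 24.35 p [495.74 398.15 357.33] yaw_y(deg) 85.60254889600694 zax1e4 [  429.   -47. -9991.] F [-0.39 -0.14  0.85] w 0.999
t 24.6 p [497.72 397.79 308.6 ] yaw_y(deg) 85.59489926823335 zax1e4 [  412.   -59. -9991.] F [-0.22 -0.12  1.41] w 1.002
t 24.85 p [499.72 397.45 259.9 ] yaw_y(deg) 85.5916413830159 zax1e4 [  399.   -70. -9992.] F [-0.06 -0.57  1.36] w 0.995
t 25.1 p [501.63 397.1  211.32] yaw_y(deg) 85.58944266901649 zax1e4 [  386.   -79. -9992.] F [ 0.04 -0.29  0.65] w 1.001
```

```bash

python3 -m inch '[{"x":-2,"y":6,"z":50,"spin":-0.03}]'>/dev/null; ./q.sh
python3 -m inch '[{"x":0,"y":0,"z":50,"spin":0}]'>/dev/null; ./q.sh
python3 -m inch '[{"x":0,"y":0,"z":50,"spin":0}]'>/dev/null; ./q.sh
python3 -c "
from h import *
go(509.5,405.5,2.5,87.3)"

```

```text
t 25.35 p [505.87 402.55 162.62] yaw_y(deg) 87.28404563138197 zax1e4 [  370.   -91. -9993.] F [ 0.2  -0.11  0.5 ] w 0.998
t 25.6 p [507.48 401.84 113.89] yaw_y(deg) 87.24826292076571 zax1e4 [  354.  -104. -9993.] F [0.67 0.37 0.86] w 1.001
t 25.85 p [509.03 401.17  65.17] yaw_y(deg) 87.22920074843391 zax1e4 [  339.  -115. -9994.] F [ 0.01 -0.21  0.54] w 1.001
tool shift [ 1.9  5.  62.6] spin -0.001 (sign: tool z down)  j6 -0.87
```

```bash

python3 -m inch '[{"x":2,"y":5,"z":42,"spin":0}]'>/dev/null; ./q.sh
python3 -m inch '[{"x":0,"y":0,"z":20,"spin":0}]' 0 40 >/dev/null; ./q.sh
python3 -c "
from h import *
go(509.5,405.5,2.5,87.3)"

```

```text
t 26.1 p [508.58 405.85  24.62] yaw_y(deg) 87.24154463586464 zax1e4 [  328.  -124. -9994.] F [-0.21  0.09  0.33] w 1.001
t 26.35 p [509.32 405.52   5.13] yaw_y(deg) 87.2338717358654 zax1e4 [  326.  -125. -9994.] F [-0.48 -0.02  0.57] w 0.832
tool shift [-0.1  0.   2.6] spin -0.001 (sign: tool z down)  j6 -0.86
```

```bash

python3 -m inch '[{"x":0,"y":0,"z":3,"spin":0}]' 1 40 >/dev/null
python3 -c "
from h import *
for i in range(14): viewer.grab_frame('top')
st()"

```

```text
t 27.15 p [509.37 405.47   2.11] yaw_y(deg) 87.23725241073956 zax1e4 [  325.  -126. -9994.] F [-1.05 -0.3  -0.05] w 0.146
```

```bash
./q.sh
python3 -m inch '[{"x":0,"y":0,"z":-40,"spin":0},{"x":0,"y":0,"z":-50,"spin":0},{"x":0,"y":0,"z":-30,"spin":0}]' >/dev/null; ./q.sh
python3 -c "
from h import *
go(586.2,86.9,110,86.1)"

```

```text
t 27.3 p [509.4  405.45   2.13] yaw_y(deg) 87.23681960260396 zax1e4 [  326.  -126. -9994.] F [1.07 0.19 0.3 ] w 0.118
t 27.75 p [503.75 405.6  118.61] yaw_y(deg) 87.23070822974599 zax1e4 [  260.  -176. -9995.] F [-0.75 -1.47 -0.88] w 0.116
tool shift [ -97.3 -314.2   16.4] spin 0.020 (sign: tool z down)  j6 -0.87
```

```bash

python3 -m inch '[{"x":-14,"y":-46,"z":0,"spin":0},{"x":-14,"y":-46,"z":0,"spin":0},{"x":-14,"y":-46,"z":0,"spin":0},{"x":-14,"y":-46,"z":0,"spin":0},{"x":-14,"y":-46,"z":0,"spin":0},{"x":-14,"y":-46,"z":0,"spin":0}]' >/dev/null; ./q.sh
python3 -c "
from h import *
go(586.2,86.9,110,86.1)"

```

```text
t 28.5 p [572.44 119.85 115.24] yaw_y(deg) 87.48852976970517 zax1e4 [  155.  -208. -9997.] F [-0.37  0.34  0.31] w 0.116
tool shift [-15.1 -32.2   6.1] spin 0.024 (sign: tool z down)  j6 -1.35
```

```bash

python3 -m inch '[{"x":-15,"y":-32,"z":3,"spin":0.024}]' >/dev/null; ./q.sh
python3 -m inch '[{"x":0,"y":0,"z":25,"spin":0}]' >/dev/null; ./q.sh
python3 -c "
from h import *
go(586.2,86.9,66,86.1);grab('wrist','w12')"

```

```text
t 28.75 p [585.79  86.78 111.62] yaw_y(deg) 86.04611973165346 zax1e4 [  135.  -209. -9997.] F [-0.05  0.16 -0.37] w 0.119
t 29.0 p [584.84  87.3   84.84] yaw_y(deg) 86.12135263719777 zax1e4 [  100.  -210. -9997.] F [ 0.26 -0.58 -0.46] w 0.113
tool shift [-1.2  0.1 18.9] spin 0.000 (sign: tool z down)  j6 -1.38
```

View pics/w12.png

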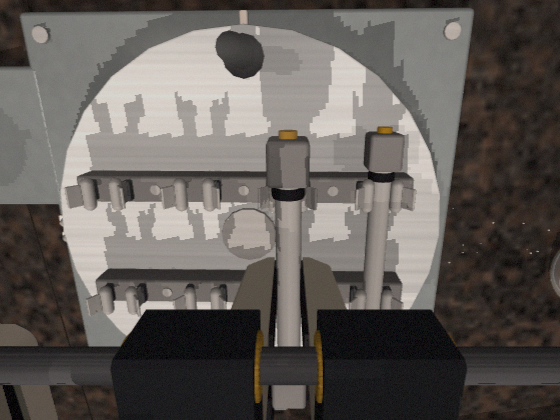

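```bash
python3 -c "
from h import *
print(p2w('w12',155.5,190,42),p2w('w12',244,190,42),p2w('w12',334,190.5,42))
a=p2w('w12',287.5,200,98);b=p2w('w12',289,290,98);print(a,b,'cap',p2w('w12',288,163,101))
ax=np.array([586.2,86.9]);d=np.array([np.cos(np.radians(-3.9)),np.sin(np.radians(-3.9))]);n=np.array([-d[1],d[0]])
for p in(a,b):print('off',n@(p[:2]-ax))
c=p2w('w12',375,290,54);e=p2w('w12',381,185,54);print(c,e)
"

```

```text
[547.4   10.79  42.  ] [550.69  63.16  42.  ] [554.3  115.86  42.  ]
[542.54  90.64  98.  ] [586.44  88.33  98.  ] cap [525.94  92.06 101.  ]
off 0.7629306777698194
off 1.445140754165704
[614.44 137.54  54.  ] [549.65 140.49  54.  ]
```

```bash

python3 -m inch '[{"x":-0.8,"y":-0.7,"z":20,"spin":0}]' >/dev/null; ./q.sh
python3 -m inch '[{"x":0,"y":0,"z":5,"spin":0}]' 1 50 >/dev/null; ./q.sh
python3 -c "
from h import *
go(586.2,86.5,60,86.1)"

```

```text
t 29.3 p [586.14  86.63  66.36] yaw_y(deg) 86.15657688531334 zax1e4 [  110.  -209. -9997.] F [ 0.26 -0.34 -0.7 ] w 0.116
t 29.55 p [586.3   86.64  61.85] yaw_y(deg) 86.16532576347313 zax1e4 [  114.  -209. -9997.] F [-0.08  1.14 -0.02] w 0.11
tool shift [ 0.1 -0.1  1.8] spin 0.001 (sign: tool z down)  j6 -1.38
```

```bash

python3 -m inch '[{"x":0,"y":0,"z":8,"spin":0},{"x":0,"y":0,"z":5,"spin":0}]' >/dev/null; ./q.sh
python3 -m inch '[{"x":0,"y":0,"z":5,"spin":0},{"x":0,"y":0,"z":4,"spin":0}]' >/dev/null; ./q.sh

```

```text
t 29.9 p [587.15  86.15  49.72] yaw_y(deg) 86.15281198437926 zax1e4 [  133.  -212. -9997.] F [ 0.77 -2.57 -0.86] w 0.113
t 30.25 p [588.06  85.89  42.05] yaw_y(deg) 86.14215239759741 zax1e4 [  153.  -211. -9997.] F [ 1.94 -1.11 -1.07] w 0.109
```

```bash

python3 -m inch '[{"x":0,"y":0,"z":3,"spin":0}]' >/dev/null; ./q.sh
python3 -m inch '[{"x":0,"y":0,"z":3,"spin":0}]' >/dev/null; ./q.sh
python3 -c "
from h import *
grab('wrist','w13')"

```

```text
t 30.5 p [588.44  85.92  40.79] yaw_y(deg) 86.13649643070924 zax1e4 [  161.  -210. -9996.] F [-9.66 -1.74 20.45] w 0.114
t 30.75 p [588.59  85.95  40.59] yaw_y(deg) 86.13828973609667 zax1e4 [  166.  -210. -9996.] F [-18.49  -1.58  33.23] w 0.119
```

View pics/w13.png

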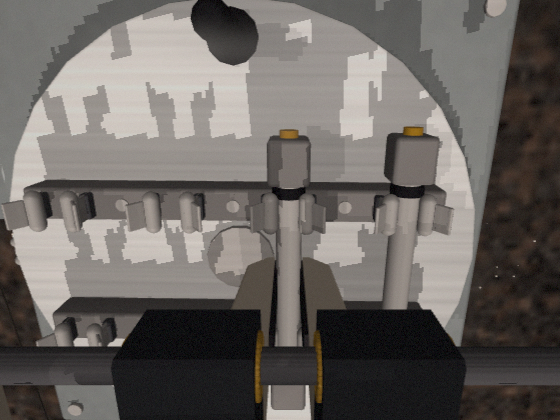

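```bash

python3 -m inch '[{"x":0,"y":0,"z":-0.5,"spin":0}]' 0.4 20 >/dev/null; ./q.sh; ./q.sh
python3 -m inch '[{"x":0,"y":0,"z":-30,"spin":0},{"x":0,"y":0,"z":-50,"spin":0},{"x":0,"y":0,"z":-50,"spin":0}]' -1 >/dev/null; ./q.sh
python3 -c "
from h import *
go(505.2,-263.5,190,90);grab('top','t14')
crop('t14',200,110,260,140,3,'c14')"

```

```text
t 31.05 p [588.53  86.06  40.99] yaw_y(deg) 86.13756710487807 zax1e4 [  166.  -208. -9996.] F [-0.17  0.59 -0.36] w 0.271
t 31.2 p [588.4   85.99  40.65] yaw_y(deg) 86.137922578268 zax1e4 [  160.  -209. -9997.] F [-0.41 -0.49  0.09] w 0.295
t 31.65 p [584.87  88.6  167.73] yaw_y(deg) 86.1430788407066 zax1e4 [   89.  -216. -9997.] F [-0.19 -0.63 -0.96] w 0.638
tool shift [  55.7 -357.1  -15.4] spin -0.067 (sign: tool z down)  j6 -1.38
```

View pics/c14.png

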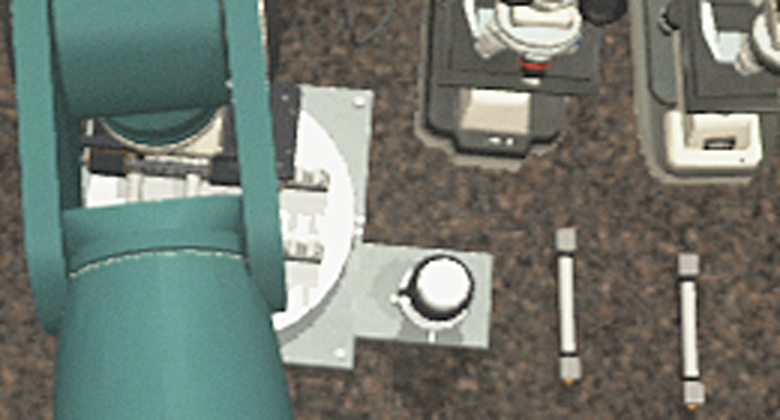

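```bash

python3 -m inch '[{"x":7,"y":-45,"z":-3,"spin":-0.01},{"x":7,"y":-45,"z":-3,"spin":-0.01},{"x":7,"y":-45,"z":-3,"spin":-0.01},{"x":7,"y":-45,"z":-2,"spin":-0.01},{"x":7,"y":-45,"z":-2,"spin":-0.01},{"x":7,"y":-45,"z":0,"spin":-0.01},{"x":7,"y":-45,"z":0,"spin":0}]' >/dev/null; ./q.sh
python3 -c "
from h import *
go(505.2,-263.5,190,90);grab('wrist','w15')"

```

```text
t 32.55 p [ 518.37 -229.8   170.43] yaw_y(deg) 89.99503262137516 zax1e4 [ -118.  -174. -9998.] F [-0.61  0.6   1.11] w 0.997
tool shift [ 13.4 -34.  -18.8] spin -0.000 (sign: tool z down)  j6 -2.02
```

View pics/w15.png

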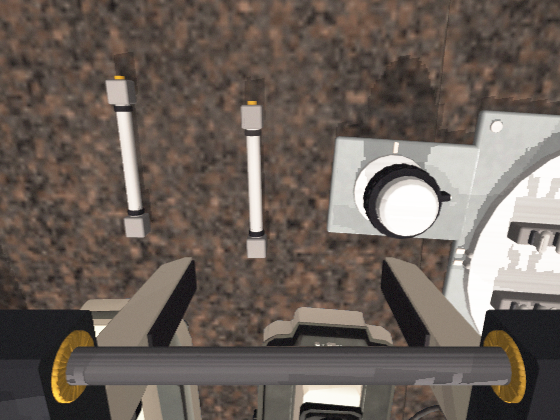

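```bash
python3 -c "
from h import *
for n,a,b in(('p3',(252,117),(256,246.5)),('p4',(120.5,92.5),(135,226))):
  p=p2w('w15',*a,18);q=p2w('w15',*b,18);d=q-p;m=(p+q)/2;j=np.degrees(np.arctan2(d[1],d[0]))+90
  print(n,m,j,np.hypot(*d[:2]))
  go(m[0],m[1],2.2,j)"

```

```text
p3 [ 505.96 -262.45   18.  ] 90.18096738291922 117.70353406528154
tool shift [ 11.  -31.2 169.3] spin -0.002 (sign: tool z down)  j6 -2.02
p4 [ 486.21 -373.35   18.  ] 88.98894935267451 117.85177508608872
tool shift [  30.9 -142.   171.4] spin 0.019 (sign: tool z down)  j6 -2.02
```

```bash

python3 -m inch '[{"x":11,"y":-31,"z":30,"spin":0}]'>/dev/null; ./q.sh
python3 -m inch '[{"x":0,"y":0,"z":50,"spin":0}]'>/dev/null; ./q.sh
python3 -m inch '[{"x":0,"y":0,"z":50,"spin":0}]'>/dev/null; ./q.sh
python3 -c "
from h import *
go(506,-262.5,2.2,90.2)"

```

```text
t 32.85 p [ 506.59 -259.1   138.71] yaw_y(deg) 90.06875366126484 zax1e4 [ -148.  -151. -9998.] F [0.41 0.2  0.54] w 0.998
t 33.1 p [ 505.21 -257.99   89.67] yaw_y(deg) 90.14797806782245 zax1e4 [ -187.  -127. -9997.] F [-0.07 -0.23  1.24] w 0.998
t 33.35 p [ 503.95 -257.59   41.53] yaw_y(deg) 90.19685680689084 zax1e4 [ -214.  -112. -9997.] F [0.2  0.34 0.71] w 1.001
tool shift [-2.9 -4.5 39.3] spin -0.000 (sign: tool z down)  j6 -2.08
```

```bash

python3 -m inch '[{"x":-3,"y":-4.5,"z":32,"spin":0}]' 0 40 >/dev/null; ./q.sh
python3 -c "
from h import *
go(506,-262.5,2.2,90.2)"

```

```text
t 33.6 p [ 506.6  -262.31   11.06] yaw_y(deg) 90.20306175763567 zax1e4 [ -218.  -109. -9997.] F [ 0.38 -0.3  -0.04] w 0.831
tool shift [ 0.4 -0.1  8.9] spin 0.000 (sign: tool z down)  j6 -2.08
```

```bash

python3 -m inch '[{"x":0,"y":0,"z":9,"spin":0}]' 1 40 >/dev/null
python3 -c "
from h import *
for i in range(17): viewer.grab_frame('top')
st()"

```

```text
t 34.55 p [ 506.41 -262.44    2.07] yaw_y(deg) 90.2020461201753 zax1e4 [ -218.  -109. -9997.] F [-1.03 -0.52  0.49] w 0.114
```

```bash

python3 -m inch '[{"x":0,"y":0,"z":-40,"spin":0},{"x":0,"y":0,"z":-50,"spin":0},{"x":0,"y":0,"z":-40,"spin":0}]' >/dev/null; ./q.sh
python3 -c "
from h import *
go(582.8,34.8,115,86.1)"

```

```text
t 35.0 p [ 507.56 -260.09  129.71] yaw_y(deg) 90.19983246523925 zax1e4 [ -282.   -72. -9996.] F [-0.57  0.01 -1.07] w 0.115
tool shift [-76.6 294.7  10.4] spin 0.072 (sign: tool z down)  j6 -2.08
```

```bash

python3 -m inch '[{"x":-12,"y":45,"z":0,"spin":0.012},{"x":-12,"y":45,"z":0,"spin":0.012},{"x":-12,"y":45,"z":0,"spin":0.012},{"x":-12,"y":45,"z":0,"spin":0.012},{"x":-12,"y":45,"z":0,"spin":0.012},{"x":-10,"y":38,"z":0,"spin":0.012}]' >/dev/null; ./q.sh
python3 -c "
from h import *
go(582.8,34.8,115,86.1)"

```

```text
t 35.75 p [583.13   5.62 116.83] yaw_y(deg) 85.63888047264092 zax1e4 [ -372.   -64. -9993.] F [-0.24 -0.06 -2.16] w 0.118
tool shift [ 2.5 29.1  1.7] spin -0.008 (sign: tool z down)  j6 -1.52
```

```bash

python3 -m inch '[{"x":2,"y":29,"z":5,"spin":-0.008}]' >/dev/null; ./q.sh
python3 -m inch '[{"x":0,"y":0,"z":26,"spin":0}]' >/dev/null; ./q.sh
python3 -c "
from h import *
go(582.8,34.8,66,86.1);grab('wrist','w16')"

```

```text
t 36.0 p [582.45  34.63 110.23] yaw_y(deg) 86.14789401651134 zax1e4 [ -393.   -66. -9992.] F [-0.65 -0.09 -0.9 ] w 0.121
t 36.25 p [580.41  33.3   82.86] yaw_y(deg) 86.09154216902975 zax1e4 [ -423.   -68. -9991.] F [-0.56 -0.54 -0.3 ] w 0.114
tool shift [-3.   1.8 16.7] spin -0.000 (sign: tool z down)  j6 -1.48
```

View pics/w16.png

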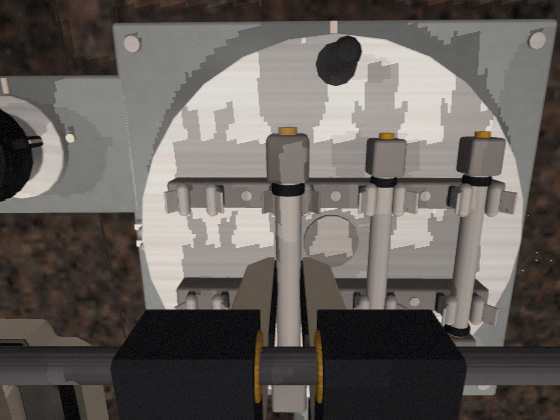

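```bash
python3 -c "
from h import *
p=p2w('w16',246.5,196,42);q=p2w('w16',336,196,42);m=(p+q)/2;print(p,q,m)
a=p2w('w16',287.5,200,96);b=p2w('w16',289,290,96);print(a,b,'cap',p2w('w16',288,160,99))
ax=np.array([582.8,35]);d=np.array([np.cos(np.radians(-3.9)),np.sin(np.radians(-3.9))]);n=np.array([-d[1],d[0]])
for p in(a,b,m):print('off',n@(p[:2]-ax))
"

```

```text
[547.59  11.    42.  ] [551.08  63.56  42.  ] [549.33  37.28  42.  ]
[539.34  36.44  96.  ] [582.63  34.15  96.  ] cap [521.55  37.91  99.  ]
off -1.5203874636921983
off -0.8572106869874642
off -0.001627746394984611
```

```bash

python3 -m inch '[{"x":-2.5,"y":1.4,"z":10,"spin":0},{"x":0,"y":0,"z":8,"spin":0}]' 1 50 >/dev/null; ./q.sh
python3 -c "
from h import *
go(583.3,34.8,60,86.1)"

```

```text
t 36.65 p [583.91  33.79  67.76] yaw_y(deg) 86.03914320000574 zax1e4 [ -379.   -67. -9993.] F [-0.11  0.91 -0.89] w 0.11
tool shift [0.4 1.  7.8] spin -0.001 (sign: tool z down)  j6 -1.48
```

```bash

python3 -m inch '[{"x":0,"y":1.2,"z":4,"spin":0},{"x":0,"y":0,"z":3,"spin":0}]' 1 50 >/dev/null; ./q.sh
python3 -c "
from h import *
go(583.3,34.8,60,86.1)"

```

```text
t 37.0 p [584.06  34.93  61.28] yaw_y(deg) 86.0370815702249 zax1e4 [ -370.   -67. -9993.] F [-0.19  0.61 -0.97] w 0.114
tool shift [ 0.7 -0.2  1.3] spin -0.001 (sign: tool z down)  j6 -1.48
```

```bash

python3 -m inch '[{"x":0.5,"y":0,"z":8,"spin":0},{"x":0,"y":0,"z":5,"spin":0}]' >/dev/null; ./q.sh
python3 -m inch '[{"x":0,"y":0,"z":5,"spin":0},{"x":0,"y":0,"z":4,"spin":0}]' >/dev/null; ./q.sh
python3 -m inch '[{"x":0,"y":0,"z":3,"spin":0}]' >/dev/null; ./q.sh

```

```text
t 37.35 p [583.74  34.45  48.8 ] yaw_y(deg) 86.03391114630783 zax1e4 [ -351.   -76. -9994.] F [ 1.57 -5.41 -0.24] w 0.117
t 37.7 p [584.2   34.12  41.02] yaw_y(deg) 86.0294522292058 zax1e4 [ -330.   -80. -9994.] F [ 0.8  -2.34  2.3 ] w 0.118
t 37.95 p [584.67  34.14  40.62] yaw_y(deg) 86.04084536074218 zax1e4 [ -314.   -81. -9995.] F [-12.97  -2.46  31.04] w 0.112
```

```bash

python3 -m inch '[{"x":0,"y":0,"z":-0.5,"spin":0}]' 0.4 20 >/dev/null; ./q.sh; ./q.sh
python3 -m inch '[{"x":0,"y":0,"z":-30,"spin":0},{"x":0,"y":0,"z":-50,"spin":0},{"x":0,"y":0,"z":-50,"spin":0}]' -1 >/dev/null; ./q.sh
python3 -c "
from h import *
grab('wrist','w17')
go(486.2,-373,190,89)"

```

```text
t 38.2 p [584.57  34.29  40.83] yaw_y(deg) 86.03963821498239 zax1e4 [ -317.   -77. -9995.] F [-0.74 -0.16 -0.36] w 0.274
t 38.35 p [584.48  34.21  40.63] yaw_y(deg) 86.04269045324915 zax1e4 [ -321.   -79. -9995.] F [-0.3  -0.05  0.59] w 0.296
t 38.8 p [587.15  35.31 167.68] yaw_y(deg) 86.04294623251832 zax1e4 [ -392.   -78. -9992.] F [0.56 0.55 0.52] w 0.635
tool shift [  72.4 -414.5  -17.4] spin -0.052 (sign: tool z down)  j6 -1.48
```

View pics/w17.png

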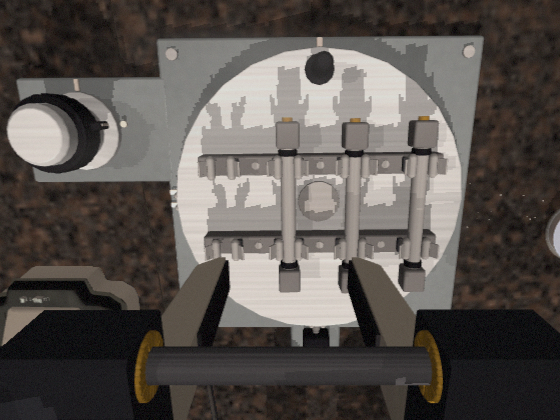

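```bash

python3 -m inch '[{"x":8,"y":-46,"z":-4,"spin":-0.006},{"x":8,"y":-46,"z":-4,"spin":-0.006},{"x":8,"y":-46,"z":-4,"spin":-0.006},{"x":8,"y":-46,"z":-2,"spin":-0.006},{"x":8,"y":-46,"z":0,"spin":-0.006},{"x":8,"y":-46,"z":0,"spin":-0.006},{"x":8,"y":-46,"z":0,"spin":-0.006},{"x":6,"y":-34,"z":0,"spin":-0.006}]' >/dev/null; ./q.sh
python3 -c "
from h import *
go(486.2,-373,190,89);grab('wrist','w18')"

```

```text
t 39.8 p [ 501.62 -323.37  168.79] yaw_y(deg) 89.23088540693158 zax1e4 [ -613.    -1. -9981.] F [0.64 0.05 0.57] w 1.0
tool shift [ 16.  -49.9 -20.2] spin 0.004 (sign: tool z down)  j6 -2.15
```

View pics/w18.png

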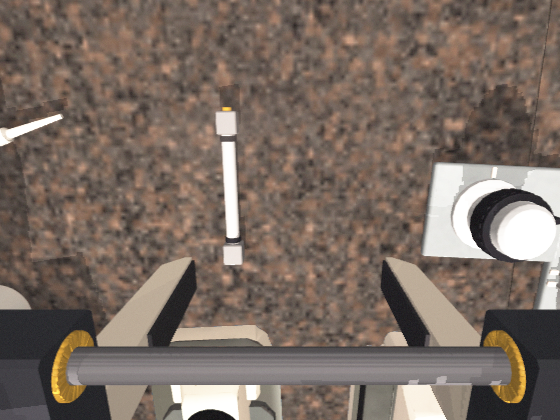

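```bash
python3 -c "
from h import *
for n,a,b in(('p4',(226.5,122.5),(232.5,253)),):
  p=p2w('w18',*a,18);q=p2w('w18',*b,18);d=q-p;m=(p+q)/2;j=np.degrees(np.arctan2(d[1],d[0]))+90
  print(n,m,j,np.hypot(*d[:2]))
  go(m[0],m[1],2.2,j)"
python3 -m inch '[{"x":0,"y":-20,"z":-50,"spin":0}]'>/dev/null; ./q.sh
python3 -m inch '[{"x":0,"y":-20,"z":-50,"spin":0}]'>/dev/null; ./q.sh
python3 -m inch '[{"x":0,"y":0,"z":-50,"spin":0}]'>/dev/null; ./q.sh
python3 -m inch '[{"x":0,"y":0,"z":50,"spin":0},{"x":0,"y":0,"z":50,"spin":0},{"x":0,"y":0,"z":50,"spin":0},{"x":0,"y":0,"z":50,"spin":0}]'>/dev/null; ./q.sh

```

```text
p4 [ 485.63 -375.12   18.  ] 89.61626476837831 117.95614505336685
tool shift [  5.7 -53.  167.8] spin -0.005 (sign: tool z down)  j6 -2.15
t 40.1 p [ 505.92 -341.24  219.35] yaw_y(deg) 89.3332800241172 zax1e4 [ -580.   -21. -9983.] F [ 0.71  0.54 -0.2 ] w 0.997
t 40.35 p [ 509.11 -358.79  265.56] yaw_y(deg) 89.37288299526851 zax1e4 [ -556.   -37. -9984.] F [-0.85 -0.7  -1.1 ] w 0.996
t 40.6 p [ 512.6  -357.81  315.49] yaw_y(deg) 89.43517526870174 zax1e4 [ -530.   -55. -9986.] F [-0.19  0.17 -0.56] w 0.999
t 41.15 p [ 503.4  -355.53  116.42] yaw_y(deg) 89.63541016666707 zax1e4 [ -510.   -63. -9987.] F [-0.37 -0.29  1.26] w 0.999
```

```bash
python3 -c "
from h import *
go(485.7,-375,2.2,89.4)"
python3 -m inch '[{"x":12,"y":-20,"z":40,"spin":0},{"x":0,"y":0,"z":35,"spin":0}]'>/dev/null; ./q.sh
python3 -c "
from h import *
go(485.7,-375,2.2,89.4)"

```

```text
tool shift [ 11.7 -18.8 115.1] spin 0.004 (sign: tool z down)  j6 -2.20
t 41.5 p [ 491.85 -376.68   50.45] yaw_y(deg) 89.76758814425527 zax1e4 [ -432.  -120. -9990.] F [ 0.34 -0.76  1.65] w 1.002
tool shift [ 4.1  2.2 48.4] spin 0.006 (sign: tool z down)  j6 -2.23
```

```bash

python3 -m inch '[{"x":4.5,"y":1,"z":28,"spin":0.005},{"x":0,"y":0,"z":12,"spin":0}]' 0 40 >/dev/null; ./q.sh
python3 -c "
from h import *
go(485.7,-375,2.2,89.4)"

```

```text
t 41.85 p [ 489.98 -378.43   19.38] yaw_y(deg) 89.52947458773626 zax1e4 [ -349.  -185. -9992.] F [0.48 0.17 0.92] w 0.748
tool shift [ 3.7  3.7 17.3] spin 0.002 (sign: tool z down)  j6 -2.23
```

```bash

python3 -m inch '[{"x":3.5,"y":3.6,"z":12,"spin":0}]' 0 40 >/dev/null; ./q.sh
python3 -c "
from h import *
go(485.7,-375,2.2,89.4)"

```

```text
t 42.1 p [ 485.94 -374.7     7.42] yaw_y(deg) 89.54522961473764 zax1e4 [ -353.  -183. -9992.] F [ 0.03 -0.75  0.44] w 0.537
tool shift [ 0.1 -0.2  5.2] spin 0.003 (sign: tool z down)  j6 -2.23
```

```bash

python3 -m inch '[{"x":0,"y":0,"z":5,"spin":0}]' 1 40 >/dev/null
python3 -c "
from h import *
for i in range(13): viewer.grab_frame('top')
st()"

```

```text
t 42.85 p [ 485.82 -374.88    2.54] yaw_y(deg) 89.54098483447582 zax1e4 [ -351.  -185. -9992.] F [ 0.33 -0.49  0.54] w 0.115
```

```bash

python3 -m inch '[{"x":0,"y":0,"z":-40,"spin":0},{"x":0,"y":0,"z":-50,"spin":0},{"x":0,"y":0,"z":-40,"spin":0}]' >/dev/null; ./q.sh
python3 -c "
from h import *
go(579.3,-17,120,86.1)"

```

```text
t 43.3 p [ 488.9  -371.24  130.02] yaw_y(deg) 89.53477860637864 zax1e4 [ -407.  -137. -9991.] F [ 0.64 -0.38 -1.48] w 0.116
tool shift [-87.6 355.1   1.5] spin 0.060 (sign: tool z down)  j6 -2.23
```

```bash

python3 -m inch '[{"x":-11,"y":44,"z":0,"spin":0.007},{"x":-11,"y":44,"z":0,"spin":0.007},{"x":-11,"y":44,"z":0,"spin":0.007},{"x":-11,"y":44,"z":0,"spin":0.007},{"x":-11,"y":44,"z":0,"spin":0.007},{"x":-11,"y":44,"z":0,"spin":0.007},{"x":-11,"y":44,"z":0,"spin":0.007}]' >/dev/null; ./q.sh
python3 -c "
from h import *
go(579.3,-17,115,86.1)"

```

```text
t 44.15 p [573.05 -58.41 111.73] yaw_y(deg) 86.38085517034257 zax1e4 [ -517.  -103. -9986.] F [-0.48 -0.1   0.19] w 0.115
tool shift [-3.4 41.7 -4. ] spin 0.005 (sign: tool z down)  j6 -1.64
```

```bash

python3 -m inch '[{"x":-4,"y":41,"z":0,"spin":0.005}]' >/dev/null; ./q.sh
python3 -m inch '[{"x":0,"y":0,"z":12,"spin":0},{"x":0,"y":0,"z":10,"spin":0}]' >/dev/null; ./q.sh
python3 -c "
from h import *
go(579.3,-17,66,86.1);grab('wrist','w19')"

```

```text
t 44.4 p [579.19 -17.28 109.81] yaw_y(deg) 86.16700342201959 zax1e4 [ -532.  -103. -9985.] F [ 0.61 -0.44 -1.35] w 0.119
t 44.75 p [577.75 -19.41  86.99] yaw_y(deg) 86.08979923534538 zax1e4 [ -535.  -107. -9985.] F [ 0.26 -0.46 -1.27] w 0.116
tool shift [-2.5  2.8 20.8] spin -0.000 (sign: tool z down)  j6 -1.57
```

View pics/w19.png

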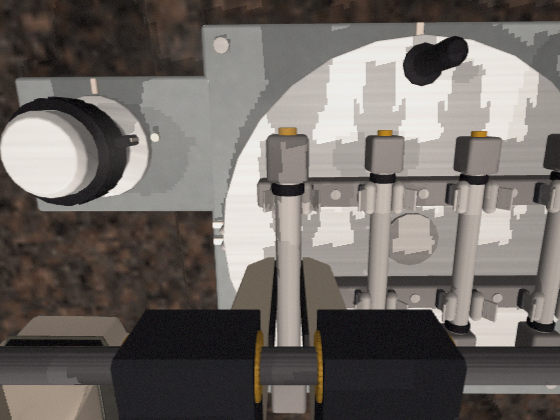

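```bash
python3 -c "
from h import *
p=p2w('w19',335,195,42);q=p2w('w19',423,194,42);print(p,q)
a=p2w('w19',287.5,200,100);b=p2w('w19',289,290,100);print(a,b,'cap',p2w('w19',288,160,103))
ax=np.array([579.3,-16.9]);d=np.array([np.cos(np.radians(-3.9)),np.sin(np.radians(-3.9))]);n=np.array([-d[1],d[0]])
for r in(a,b,p-(q-p)/2):print('off',n@(r[:2]-ax))
"
python3 -m inch '[{"x":-2.5,"y":2.6,"z":13,"spin":0}]' 1 50 >/dev/null; ./q.sh
python3 -c "
from h import *
go(579.5,-17,60,86.1)"

```

```text
[548.22  10.57  42.  ] [551.05  62.92  42.  ]
[536.94 -16.23 100.  ] [580.14 -18.51 100.  ] cap [519.14 -14.74 103.  ]
off -2.213130341739803
off -1.5497396409913327
off -0.912857269251859
t 45.05 p [579.73 -16.93  73.52] yaw_y(deg) 86.09843338111386 zax1e4 [ -540.  -106. -9985.] F [-0.33  0.64 -0.26] w 0.113
tool shift [-0.5  0.1 13.5] spin -0.000 (sign: tool z down)  j6 -1.57
```

```bash

python3 -m inch '[{"x":0,"y":-0.3,"z":12,"spin":0}]' 1 50 >/dev/null; ./q.sh
python3 -c "
from h import *
go(579.5,-17,60,86.1)"
python3 -m inch '[{"x":-0.5,"y":0,"z":8,"spin":0},{"x":0,"y":0,"z":5,"spin":0}]' >/dev/null; ./q.sh
python3 -m inch '[{"x":0,"y":0,"z":5,"spin":0},{"x":0,"y":0,"z":4,"spin":0}]' >/dev/null; ./q.sh

```

```text
t 45.3 p [578.5  -17.32  60.42] yaw_y(deg) 86.1036596061781 zax1e4 [ -556.  -105. -9984.] F [-0.51 -0.35 -0.58] w 0.114
tool shift [-1.   0.4  0.4] spin 0.000 (sign: tool z down)  j6 -1.57
t 45.65 p [579.07 -17.66  48.19] yaw_y(deg) 86.1099502845773 zax1e4 [ -534.  -110. -9985.] F [-0.13 -2.15  2.37] w 0.113
t 46.0 p [579.61 -17.87  41.31] yaw_y(deg) 86.11240323676677 zax1e4 [ -507.  -113. -9987.] F [-3.36  0.16 12.09] w 0.116
```

```bash

python3 -m inch '[{"x":0,"y":0,"z":3,"spin":0}]' >/dev/null; ./q.sh
python3 -m inch '[{"x":0,"y":0,"z":-0.5,"spin":0}]' 0.4 20 >/dev/null; ./q.sh; ./q.sh
python3 -m inch '[{"x":0,"y":0,"z":-30,"spin":0},{"x":0,"y":0,"z":-50,"spin":0},{"x":0,"y":0,"z":-50,"spin":0},{"x":-20,"y":30,"z":0,"spin":0}]' -1 >/dev/null; ./q.sh
python3 -c "
from h import *
grab('wrist','w20');grab('side','s20')
crop('s20',255,170,115,105,6,'c20')"

```

```text
t 46.25 p [580.17 -17.9   41.06] yaw_y(deg) 86.11823968722935 zax1e4 [ -488.  -114. -9987.] F [-12.27   0.55  30.87] w 0.116
t 46.5 p [580.12 -17.87  41.29] yaw_y(deg) 86.12041757193236 zax1e4 [ -488.  -114. -9987.] F [-0.84  0.01 -0.06] w 0.274
t 46.65 p [579.97 -17.89  41.04] yaw_y(deg) 86.12019269730905 zax1e4 [ -494.  -114. -9987.] F [-0.01 -0.14  0.21] w 0.298
t 47.2 p [605.42  13.27 163.5 ] yaw_y(deg) 86.19765651745215 zax1e4 [ -638.  -103. -9979.] F [ 0.46 -0.39  0.15] w 0.721
```

View pics/w20.png

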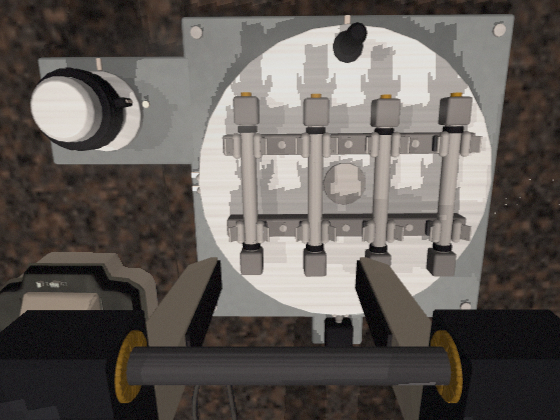

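View pics/c20.png

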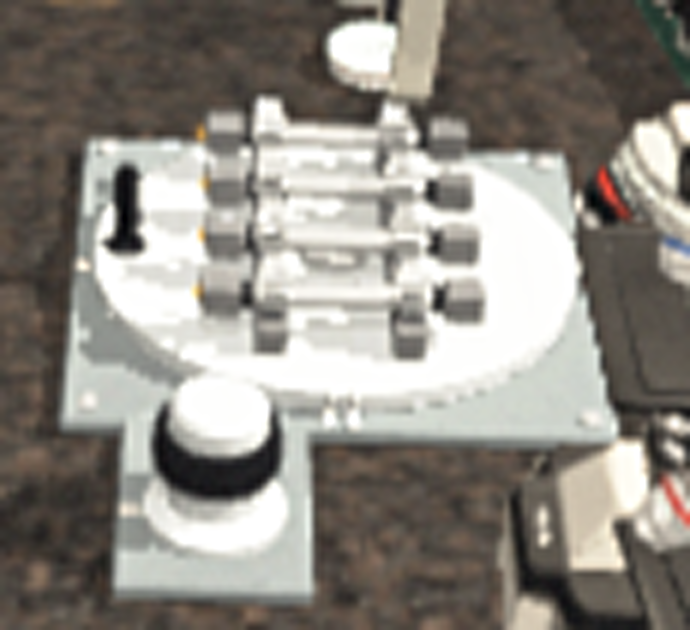

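```bash
python3 -c "
from h import *
crop('w20',310,5,80,70,8,'c21')
print(p2w('w20',357,33,72),p2w('w20',344,45,24))
go(477,68,150,70)"

```

```text
[477.16  66.36  72.  ] [475.03  64.25  24.  ]
tool shift [129.9  47.2  20.5] spin 0.282 (sign: tool z down)  j6 -1.52
```

View pics/c21.png

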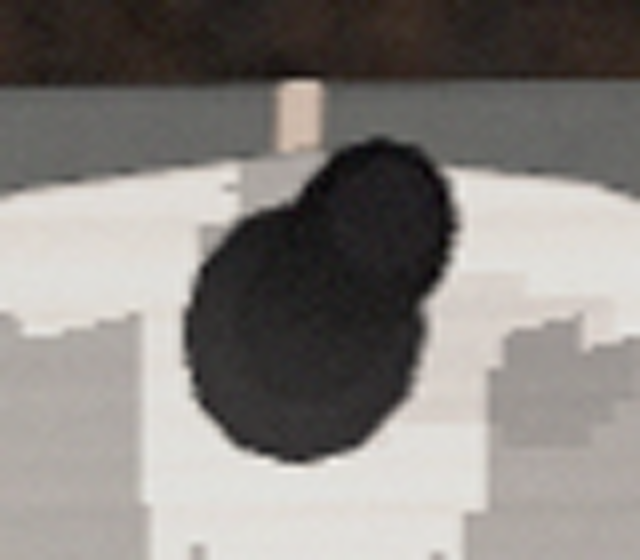

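```bash

python3 -m inch '[{"x":40,"y":14,"z":0,"spin":0.09},{"x":40,"y":10,"z":0,"spin":0.09},{"x":40,"y":6,"z":0,"spin":0.09}]' >/dev/null; ./q.sh
python3 -c "
from h import *
go(476.5,67,150,70)"

```

```text
t 47.75 p [488.3   59.39 166.42] yaw_y(deg) 70.34550902833024 zax1e4 [ -700.  -111. -9975.] F [-0.01  0.05  0.43] w 0.999
tool shift [12.6  3.8 17.1] spin 0.006 (sign: tool z down)  j6 -1.15
```

```bash

python3 -m inch '[{"x":8,"y":4,"z":-50,"spin":0}]' >/dev/null; ./q.sh
python3 -m inch '[{"x":0,"y":0,"z":-50,"spin":0}]' >/dev/null; ./q.sh
python3 -m inch '[{"x":0,"y":0,"z":-50,"spin":0}]' >/dev/null; ./q.sh
python3 -m inch '[{"x":0,"y":0,"z":50,"spin":0},{"x":0,"y":0,"z":50,"spin":0},{"x":0,"y":0,"z":50,"spin":0},{"x":0,"y":0,"z":40,"spin":0},{"x":0,"y":0,"z":20,"spin":0}]' >/dev/null; ./q.sh
python3 -c "
from h import *
go(476,67,42,70)"

```

```text
t 48.0 p [486.97  65.94 218.29] yaw_y(deg) 70.37099684995759 zax1e4 [ -658.  -108. -9978.] F [ 0.83 -0.62  0.04] w 1.0
t 48.25 p [491.3   65.96 267.32] yaw_y(deg) 70.36816743540848 zax1e4 [ -628.  -107. -9980.] F [ 0.32 -0.35 -0.86] w 1.003
t 48.5 p [495.22  66.09 316.53] yaw_y(deg) 70.35858410438098 zax1e4 [ -605.  -105. -9981.] F [-0.09  0.22 -0.57] w 1.001
t 49.15 p [482.67  62.1  100.05] yaw_y(deg) 70.35802523978859 zax1e4 [ -606.  -108. -9981.] F [ 0.17 -0.46  0.32] w 0.999
tool shift [ 4.8  4.1 58.3] spin 0.006 (sign: tool z down)  j6 -1.15
```

```bash

python3 -m inch '[{"x":5,"y":4,"z":35,"spin":0}]' >/dev/null; ./q.sh
python3 -c "
from h import *
go(476,67,42,70)"
python3 -m inch '[{"x":0,"y":0,"z":22,"spin":0}]' 1 20 >/dev/null; ./q.sh
python3 -c "
from h import *
go(476,67,42,70)"

```

```text
t 49.4 p [476.79  67.12  65.25] yaw_y(deg) 70.38194921637047 zax1e4 [ -623.  -110. -9980.] F [ 0.42  0.09 -0.26] w 1.001
tool shift [-0.6  0.3 23.3] spin 0.007 (sign: tool z down)  j6 -1.14
t 49.65 p [475.82  66.74  44.49] yaw_y(deg) 70.3829217049987 zax1e4 [ -622.  -110. -9980.] F [-0.27  0.44  0.37] w 0.836
tool shift [-0.2  0.4  2.5] spin 0.007 (sign: tool z down)  j6 -1.14
```

```bash

python3 -m inch '[{"x":0,"y":0,"z":2,"spin":0}]' 1 20 >/dev/null
python3 -c "
from h import *
for i in range(18): viewer.grab_frame('top')
st();grab('wrist','w22')"

```

```text
t 50.65 p [475.65  66.78  42.49] yaw_y(deg) 70.38163871167968 zax1e4 [ -622.  -109. -9980.] F [-0.87  0.48 -0.03] w 0.149
```

View pics/w22.png

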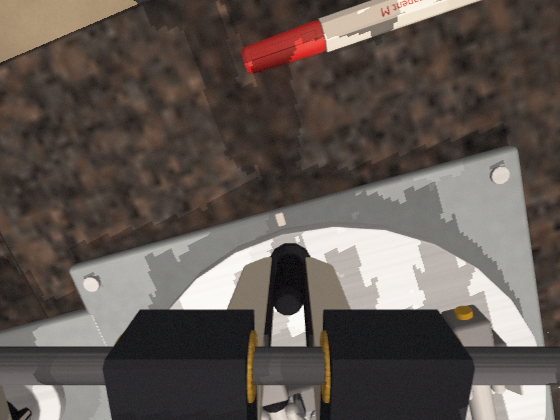

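```bash
cat >> h.py <<'E'
def arc(step,n,C=(584.5,61.0),r=108.5):
    s=st();M=rot(s["tcp_rot"]).as_matrix();p=s["ee_pos"]-M[:,2]*12
    v=p[:2]-np.array(C);ph=np.arctan2(v[1],v[0]);print("phi deg",np.degrees(ph)%360,"r",np.hypot(*v))
    yaw=np.arctan2(M[1,1],M[0,1]);pos=p[:2]
    for i in range(n):
        ph+=step;t=np.array(C)+r*np.array([np.cos(ph),np.sin(ph)]);d=t-pos
        y=np.array([np.cos(yaw),np.sin(yaw)]);x=np.array([-np.sin(yaw),np.cos(yaw)])
        print(np.round([d@x,d@y],1));pos=t;yaw+=step*0.9
E
python3 -c "
from h import *
arc(.12,4)"
```

```text
t 50.7 p [475.65  66.75  42.5 ] yaw_y(deg) 70.3808622574319 zax1e4 [ -622.  -109. -9980.] F [-0.52  0.19  0.86] w 0.148
phi deg 176.8845715526016 r 108.25840722028477
[ -4.2 -12.3]
[ -4.6 -12.2]
[ -4.7 -12.1]
[ -4.9 -12.1]
```

```bash

python3 -m inch '[{"x":-4.2,"y":-12.3,"z":0,"spin":-0.108},{"x":-4.6,"y":-12.2,"z":0,"spin":-0.108},{"x":-4.7,"y":-12.1,"z":0,"spin":-0.108}]' 1 25 >/dev/null
python3 -c "
from h import *
viewer.grab_frame('top');viewer.grab_frame('top')
arc(.12,5)"
```

```text
t 51.1 p [480.12  28.49  42.43] yaw_y(deg) 89.33805449019287 zax1e4 [ -629.   -95. -9980.] F [-3.21 -0.05  2.25] w 0.143
phi deg 197.36310862984192 r 108.56827027687962
[ -4.8 -12.1]
[ -4.9 -12.1]
[ -5.1 -12. ]
[ -5.2 -11.9]
[ -5.3 -11.9]
```

```bash

python3 -m inch '[{"x":-4.8,"y":-12.1,"z":0,"spin":-0.108},{"x":-4.9,"y":-12.1,"z":0,"spin":-0.108},{"x":-5.1,"y":-12.0,"z":0,"spin":-0.108},{"x":-5.2,"y":-11.9,"z":0,"spin":-0.108}]' 1 25 >/dev/null
python3 -c "
from h import *
viewer.grab_frame('top');viewer.grab_frame('top')
arc(.12,5)"
```

```text
t 51.6 p [506.61 -15.96  42.36] yaw_y(deg) 113.89387144908368 zax1e4 [ -644.  -111. -9979.] F [-4.86 -3.99  8.26] w 0.143
phi deg 224.89221656880827 r 108.85547936454026
[ -5.7 -11.7]
[ -5.5 -11.8]
[ -5.7 -11.7]
[ -5.8 -11.6]
[ -5.9 -11.6]
```

```bash

python3 -m inch '[{"x":-5.7,"y":-11.7,"z":0,"spin":-0.105},{"x":-5.5,"y":-11.8,"z":0,"spin":-0.105},{"x":-5.7,"y":-11.7,"z":0,"spin":-0.105},{"x":-5.8,"y":-11.6,"z":0,"spin":-0.105}]' 1 25 >/dev/null
python3 -c "
from h import *
viewer.grab_frame('top');viewer.grab_frame('top')
arc(.08,3);print(readout.get_state()['joint_positions'])"
```

```text
t 52.1 p [552.12 -43.82  42.29] yaw_y(deg) 137.70860324186145 zax1e4 [ -632.  -161. -9979.] F [-1.58 -4.68  9.52] w 0.144
phi deg 253.18546893515142 r 109.29774323324676
[-4.8 -7.3]
[-4.1 -7.6]
[-4.2 -7.6]
[-0.11 -0.    1.86 -0.02  1.35 -2.51]
```

```bash

python3 -m inch '[{"x":-4.5,"y":-7.3,"z":0,"spin":-0.07},{"x":-4.1,"y":-7.6,"z":0,"spin":-0.07},{"x":-4.0,"y":-7.2,"z":0,"spin":-0.05}]' 1 25 >/dev/null
python3 -c "
from h import *
viewer.grab_frame('top');viewer.grab_frame('top')
arc(.04,1);print(readout.get_state()['joint_positions'])"
```

```text
t 52.5 p [577.62 -48.51  42.28] yaw_y(deg) 147.93229738511786 zax1e4 [ -625.  -209. -9978.] F [-0.98 -6.95  5.73] w 0.148
phi deg 266.78697333157436 r 109.43111198785033
[-3.  -3.3]
[-0.11  0.05  1.8  -0.03  1.35 -2.69]
```

```bash

python3 -m inch '[{"x":0,"y":0,"z":-0.3,"spin":0}]' 0.4 20 >/dev/null; ./q.sh; ./q.sh
python3 -m inch '[{"x":0,"y":0,"z":-30,"spin":0},{"x":0,"y":0,"z":-50,"spin":0},{"x":0,"y":0,"z":-50,"spin":0}]' >/dev/null; ./q.sh
python3 -c "
from h import *
grab('wrist','w23');go(511.5,-139.7,150,20);go(511.5,-139.7,150,35)"

```

```text
t 52.75 p [577.41 -48.    42.44] yaw_y(deg) 147.79575265863693 zax1e4 [ -627.  -206. -9978.] F [ 0.3  -0.1   0.32] w 0.284
t 52.9 p [577.42 -48.24  42.43] yaw_y(deg) 147.88093726133567 zax1e4 [ -627.  -208. -9978.] F [-0.47  0.21 -0.12] w 0.298
t 53.35 p [584.06 -45.01 170.23] yaw_y(deg) 147.74033530615606 zax1e4 [ -686.  -197. -9975.] F [ 0.32  0.17 -0.94] w 0.3
tool shift [117.2   9.1  24.6] spin -0.912 (sign: tool z down)  j6 -2.69
tool shift [117.2   9.1  24.6] spin -1.174 (sign: tool z down)  j6 -2.69
```

View pics/w23.png

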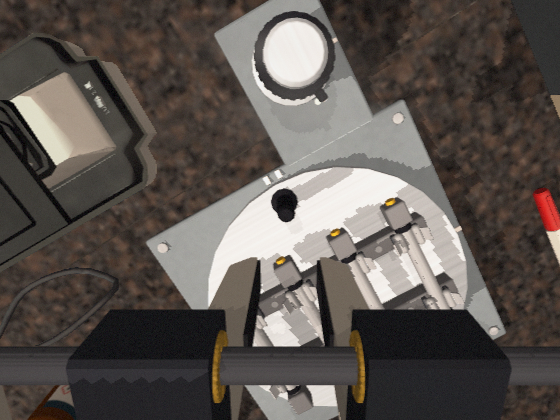

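```bash

python3 -c "
from h import *
w=p2w('w23',287,213,72);print(w,np.degrees(np.arctan2(w[1]-61,w[0]-584.5))%360)
b=p2w('w23',272.5,177.5,10);print(b,np.degrees(np.arctan2(b[1]-61,b[0]-584.5))%360)"
python3 -m inch '[{"x":40,"y":3,"z":-3,"spin":0},{"x":40,"y":3,"z":-3,"spin":0},{"x":30,"y":3,"z":0,"spin":0.1},{"x":0,"y":0,"z":0,"spin":0.145},{"x":0,"y":0,"z":0,"spin":0.145},{"x":0,"y":0,"z":0,"spin":0.145},{"x":0,"y":0,"z":0,"spin":0.145},{"x":0,"y":0,"z":0,"spin":0.145}]' -1 > /dev/null
python3 -m inch '[{"x":0,"y":0,"z":0,"spin":0.145},{"x":0,"y":0,"z":0,"spin":0.145},{"x":0,"y":0,"z":0,"spin":0.145},{"x":0,"y":0,"z":0,"spin":0.145},{"x":0,"y":0,"z":0,"spin":0.145},{"x":0,"y":0,"z":0,"spin":0.145},{"x":0,"y":0,"z":0,"spin":0.145}]' > /dev/null
./q.sh
python3 -c "
from h import *
grab('wrist','w24');go(511.5,-139.7,150,35)"

```

```text
[577.07 -47.87  72.  ] 266.09556948466843
[576.4  -68.41  10.  ] 266.416241754795
t 55.05 p [ 504.5  -133.35  151.54] yaw_y(deg) 39.74381406069913 zax1e4 [-1074.   -86. -9942.] F [-0.3   0.75  0.05] w 1.003
tool shift [-9.3  1.4  1.3] spin 0.084 (sign: tool z down)  j6 -0.98
```

View pics/w24.png

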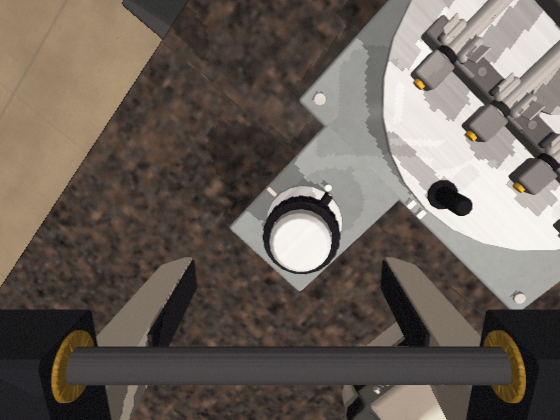

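```bash

python3 -m inch '[{"x":0,"y":0,"z":-50,"spin":0}]' >/dev/null; ./q.sh
python3 -m inch '[{"x":30,"y":-40,"z":0,"spin":0}]' >/dev/null; ./q.sh
python3 -m inch '[{"x":-30,"y":40,"z":0,"spin":0}]' >/dev/null; ./q.sh
python3 -m inch '[{"x":0,"y":0,"z":0,"spin":-0.145},{"x":0,"y":0,"z":0,"spin":-0.145},{"x":0,"y":0,"z":0,"spin":-0.145},{"x":0,"y":0,"z":0,"spin":-0.145}]' >/dev/null; ./q.sh
python3 -m inch '[{"x":0,"y":0,"z":0,"spin":0.145}]' >/dev/null; ./q.sh
python3 -m inch '[{"x":0,"y":0,"z":0,"spin":0.145}]' >/dev/null; ./q.sh

```

```text
t 55.35 p [ 511.04 -133.19  204.17] yaw_y(deg) 40.046545136002784 zax1e4 [-1030.   -98. -9946.] F [ 0.51 -0.26 -0.09] w 1.001
t 55.6 p [ 460.16 -135.88  209.42] yaw_y(deg) 40.166081198142614 zax1e4 [-1020.  -102. -9947.] F [ 0.86 -0.56 -0.48] w 1.001
t 55.85 p [ 511.2  -132.88  201.8 ] yaw_y(deg) 40.33210913294897 zax1e4 [-1054.   -91. -9944.] F [ 0.12 -0.39 -0.52] w 1.0
t 56.4 p [ 511.37 -132.57  199.56] yaw_y(deg) 74.09506842763302 zax1e4 [-1080.   -84. -9941.] F [ 0.48  0.59 -0.84] w 1.001
t 56.65 p [ 511.32 -132.55  199.5 ] yaw_y(deg) 65.78962752244873 zax1e4 [-1080.   -84. -9941.] F [-0.24 -0.02 -1.17] w 0.997
t 56.9 p [ 511.28 -132.55  199.5 ] yaw_y(deg) 57.73110293385504 zax1e4 [-1080.   -84. -9941.] F [ 0.15 -0.63  0.09] w 1.001
```

```bash

for i in 1 2 3 4; do :; done
python3 -m inch '[{"x":0,"y":0,"z":-50,"spin":0}]' >/dev/null; ./q.sh
python3 -m inch '[{"x":0,"y":0,"z":-50,"spin":0}]' >/dev/null; ./q.sh
python3 -m inch '[{"x":0,"y":0,"z":-50,"spin":0}]' >/dev/null; ./q.sh
python3 -m inch '[{"x":0,"y":0,"z":-50,"spin":0}]' >/dev/null; ./q.sh
python3 -m inch '[{"x":0,"y":0,"z":50,"spin":0},{"x":0,"y":0,"z":50,"spin":0},{"x":0,"y":0,"z":50,"spin":0},{"x":0,"y":0,"z":50,"spin":0},{"x":0,"y":0,"z":50,"spin":0}]' >/dev/null; ./q.sh

```

```text
t 57.15 p [ 517.69 -132.36  252.2 ] yaw_y(deg) 58.01130833633612 zax1e4 [-1036.   -97. -9946.] F [-0.25  0.   -0.22] w 1.003
t 57.4 p [ 523.19 -132.04  301.15] yaw_y(deg) 58.215385143051655 zax1e4 [ -999.  -107. -9949.] F [ 0.1  -1.29 -0.15] w 0.999
t 57.65 p [ 528.45 -131.61  350.17] yaw_y(deg) 58.359094581031925 zax1e4 [ -969.  -116. -9952.] F [ 0.57 -0.19 -1.07] w 1.001
t 57.9 p [ 533.5  -131.16  399.41] yaw_y(deg) 58.45972956424919 zax1e4 [ -946.  -122. -9954.] F [ 0.43 -0.31 -0.13] w 1.003
t 58.55 p [ 509.21 -133.93  150.71] yaw_y(deg) 58.876662697192465 zax1e4 [ -951.  -119. -9954.] F [ 0.69 -0.11  1.9 ] w 1.0
```

```bash

python3 -m inch '[{"x":0,"y":0,"z":-50,"spin":0}]' >/dev/null; ./q.sh >/dev/null
python3 -m inch '[{"x":0,"y":0,"z":-50,"spin":0}]' >/dev/null; ./q.sh >/dev/null
python3 -m inch '[{"x":0,"y":0,"z":-50,"spin":0}]' >/dev/null; ./q.sh >/dev/null
python3 -m inch '[{"x":0,"y":0,"z":-50,"spin":0}]' >/dev/null; ./q.sh
python3 -m inch '[{"x":0,"y":0,"z":50,"spin":0},{"x":0,"y":0,"z":50,"spin":0},{"x":0,"y":0,"z":50,"spin":0},{"x":0,"y":0,"z":50,"spin":0}]' >/dev/null; ./q.sh
python3 -m inch '[{"x":0,"y":0,"z":-50,"spin":0}]' >/dev/null; ./q.sh >/dev/null
python3 -m inch '[{"x":0,"y":0,"z":-50,"spin":0}]' >/dev/null; ./q.sh >/dev/null
python3 -m inch '[{"x":0,"y":0,"z":-50,"spin":0}]' >/dev/null; ./q.sh >/dev/null
python3 -m inch '[{"x":0,"y":0,"z":-50,"spin":0}]' >/dev/null; ./q.sh
python3 -m inch '[{"x":0,"y":0,"z":50,"spin":0},{"x":0,"y":0,"z":50,"spin":0},{"x":0,"y":0,"z":50,"spin":0},{"x":0,"y":0,"z":50,"spin":0}]' >/dev/null; ./q.sh

```

```text
t 59.55 p [ 529.38 -132.04  352.21] yaw_y(deg) 58.9180892771581 zax1e4 [ -726.  -184. -9972.] F [-0.08 -0.19  0.61] w 1.001
t 60.1 p [ 515.79 -135.87  154.43] yaw_y(deg) 58.95322732784106 zax1e4 [ -682.  -195. -9975.] F [ 0.32 -0.25  0.17] w 1.0
t 61.1 p [ 530.73 -132.51  356.7 ] yaw_y(deg) 58.92313137935706 zax1e4 [ -445.  -262. -9987.] F [ 0.19  0.32 -0.37] w 0.999
t 61.65 p [ 523.   -137.99  159.12] yaw_y(deg) 58.92272547900263 zax1e4 [ -392.  -276. -9988.] F [ 1.07 -0.22  0.37] w 1.002
```

```bash

python3 -m inch '[{"x":0,"y":0,"z":-50,"spin":0.1}]' >/dev/null; ./q.sh >/dev/null
python3 -m inch '[{"x":0,"y":0,"z":-50,"spin":0.1}]' >/dev/null; ./q.sh >/dev/null
python3 -m inch '[{"x":0,"y":0,"z":-50,"spin":0.1}]' >/dev/null; ./q.sh >/dev/null
python3 -m inch '[{"x":0,"y":0,"z":-50,"spin":0.1}]' >/dev/null; ./q.sh
python3 -m inch '[{"x":0,"y":0,"z":50,"spin":0},{"x":0,"y":0,"z":50,"spin":0},{"x":0,"y":0,"z":50,"spin":0},{"x":0,"y":0,"z":40,"spin":0}]' >/dev/null; ./q.sh
python3 -c "
from h import *
grab('wrist','w25');go(511.5,-139.7,45,35)"

```

```text
t 62.65 p [ 532.22 -133.04  361.89] yaw_y(deg) 35.99798574576529 zax1e4 [ -149.  -345. -9993.] F [-0.   -0.86 -1.38] w 0.999
t 63.2 p [ 530.86 -139.98  173.07] yaw_y(deg) 36.365359862590516 zax1e4 [  -80.  -363. -9993.] F [-0.08 -0.39  1.57] w 0.999
tool shift [ 16.2 -12.8 130.9] spin 0.024 (sign: tool z down)  j6 -0.92
```

View pics/w25.png

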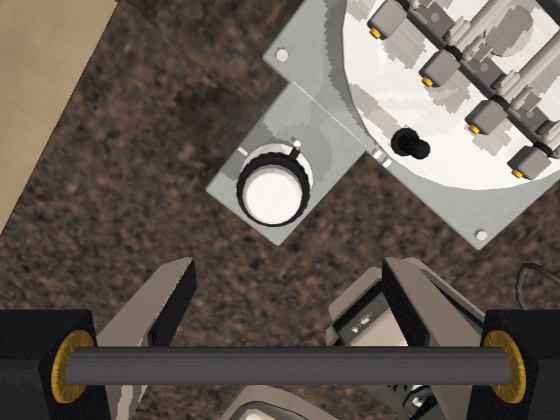

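```bash

python3 -c "
from h import *
c=p2w('w25',273,195,74);print(c);go(511.4,-139.7,100,35)"
python3 -m inch '[{"x":16,"y":-11,"z":45,"spin":0.02}]' >/dev/null; ./q.sh
python3 -m inch '[{"x":0,"y":0,"z":40,"spin":0}]' >/dev/null; ./q.sh
python3 -c "
from h import *
go(511.4,-139.7,44,35)"

```

```text
[ 511.62 -137.8    74.  ]
tool shift [ 14.8 -14.3  75.9] spin 0.024 (sign: tool z down)  j6 -0.92
t 63.5 p [ 513.16 -135.44  131.69] yaw_y(deg) 35.247465979091956 zax1e4 [  -49.  -373. -9993.] F [-0.47  0.23  1.01] w 0.999
t 63.75 p [ 513.66 -137.13   93.34] yaw_y(deg) 35.27637235877509 zax1e4 [  -51.  -372. -9993.] F [ 0.75 -0.01  1.48] w 0.997
tool shift [ 0.6 -2.1 49.4] spin 0.005 (sign: tool z down)  j6 -0.90
```

```bash

python3 -m inch '[{"x":0.6,"y":-2,"z":38,"spin":0}]' >/dev/null; ./q.sh
python3 -m inch '[{"x":0,"y":0,"z":11,"spin":0}]' 1 30 >/dev/null
python3 -c "
from h import *
for i in range(14): viewer.grab_frame('top')
st()"

```

```text
t 64.0 p [ 511.82 -139.31   56.8 ] yaw_y(deg) 35.2809001746307 zax1e4 [  -59.  -370. -9993.] F [-0.32 -0.13  0.82] w 0.996
t 64.8 p [ 511.53 -140.12   46.4 ] yaw_y(deg) 35.27805019556481 zax1e4 [  -64.  -379. -9993.] F [-5.86 -3.94  4.91] w 0.614
```

```bash

python3 -m inch '[{"x":0,"y":0,"z":0,"spin":-0.12},{"x":0,"y":0,"z":0,"spin":-0.14},{"x":0,"y":0,"z":0,"spin":-0.14},{"x":0,"y":0,"z":0,"spin":-0.14},{"x":0,"y":0,"z":0,"spin":-0.14}]' 1 40 >/dev/null; ./q.sh
python3 -c "
from h import *
print(readout.get_state()['torque'])"

```

```text
t 65.45 p [ 511.06 -140.55   46.51] yaw_y(deg) 74.97910381701428 zax1e4 [  -69.  -381. -9992.] F [-0.12 -2.86 -2.43] w 0.615
[ 0.07 -0.34  0.03]
```

```bash

python3 -m inch '[{"x":0,"y":0,"z":0,"spin":-0.14},{"x":0,"y":0,"z":0,"spin":-0.14},{"x":0,"y":0,"z":0,"spin":-0.14},{"x":0,"y":0,"z":0,"spin":-0.14},{"x":0,"y":0,"z":0,"spin":-0.1}]' 1 40 >/dev/null; ./q.sh
python3 -c "
from h import *
print(readout.get_state()['torque'])"

```

```text
t 66.1 p [ 511.   -141.26   46.49] yaw_y(deg) 112.22046033962697 zax1e4 [  -68.  -391. -9992.] F [ 0.31 -3.11 -3.9 ] w 0.612
[-0.13 -0.36  0.09]
```

```bash

python3 -m inch '[{"x":0,"y":0,"z":0,"spin":-0.05},{"x":0,"y":0,"z":0,"spin":-0.05}]' 1 40 >/dev/null; ./q.sh
python3 -c "
from h import *
print(readout.get_state()['torque'])"
python3 -m inch '[{"x":0,"y":0,"z":0,"spin":-0.05}]' 1 40 >/dev/null; ./q.sh
python3 -c "
from h import *
print(readout.get_state()['torque'])"

```

```text
t 66.45 p [ 511.24 -141.28   46.52] yaw_y(deg) 117.29147220754443 zax1e4 [  -61.  -391. -9992.] F [ 4.9  -1.06 -4.63] w 0.614
[ 0.2  -1.02 -0.84]
t 66.7 p [ 511.21 -141.37   46.5 ] yaw_y(deg) 119.9113236806911 zax1e4 [  -62.  -390. -9992.] F [ 1.69 -3.25 -3.32] w 0.617
[-0.11 -0.53 -1.4 ]
```

At the stop (torque). Release and look.

```bash

python3 -m inch '[{"x":0,"y":0,"z":0,"spin":0.05}]' -1 20 >/dev/null; ./q.sh; ./q.sh
python3 -m inch '[{"x":0,"y":0,"z":-30,"spin":0},{"x":0,"y":0,"z":-50,"spin":0},{"x":0,"y":0,"z":-50,"spin":0}]' >/dev/null; ./q.sh
python3 -c "
from h import *
grab('wrist','w26')"

```

```text
t 66.95 p [ 511.27 -141.25   46.77] yaw_y(deg) 117.01643551676784 zax1e4 [  -61.  -391. -9992.] F [-0.63 -0.13  0.14] w 0.784
t 67.1 p [ 511.23 -141.27   46.64] yaw_y(deg) 117.07626230338072 zax1e4 [  -61.  -391. -9992.] F [-1.32  0.24  0.73] w 0.91
t 67.55 p [ 510.81 -135.68  175.24] yaw_y(deg) 117.14880042882785 zax1e4 [ -113.  -375. -9992.] F [-0.48 -0.43 -0.96] w 0.998
```

View pics/w26.png

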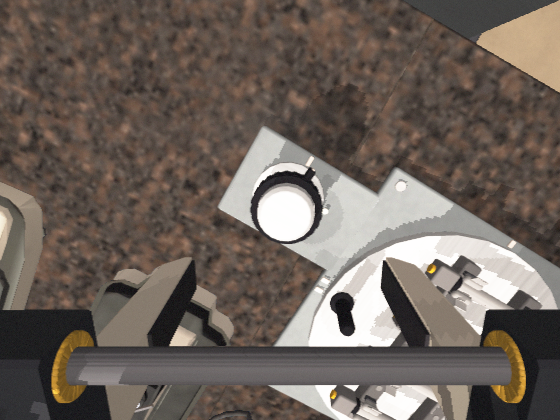

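```bash
python3 -c "
from h import *
crop('w26',240,130,110,110,5.5,'c26')
c=np.array([511.5,-139.5,0])
for n,u,v,z in(('fin',312.5,171,49),('bar',309.5,161,10),('dot',326,210,10)):
  w=p2w('w26',u,v,z);d=w-c;print(n,w,np.degrees(np.arctan2(d[1],d[0])),np.hypot(*d[:2]))"
python3 -m inch '[{"x":30,"y":-35,"z":-20,"spin":0},{"x":30,"y":-35,"z":-20,"spin":0},{"x":0,"y":-45,"z":0,"spin":0},{"x":0,"y":-45,"z":0,"spin":0},{"x":0,"y":-45,"z":0,"spin":0},{"x":0,"y":-45,"z":0,"spin":0}]' >/dev/null; ./q.sh
python3 -c "
from h import *
grab('top','t27');crop('t27',215,120,160,120,5,'c27')
grab('side','s27');crop('s27',255,170,115,105,6,'c28')"

```

```text
fin [ 475.13 -135.2    49.  ] 173.25887334562282 36.61824636616349
bar [ 473.23 -137.74   10.  ] 177.36934920137696 38.30912976457454
dot [ 506.82 -102.25   10.  ] 97.15285285338085 37.54520535900018
t 68.35 p [ 569.91 -386.76  210.  ] yaw_y(deg) 117.44307292796539 zax1e4 [ -255.  -297. -9992.] F [ 0.03 -0.26 -0.17] w 1.0
```

View pics/c26.png

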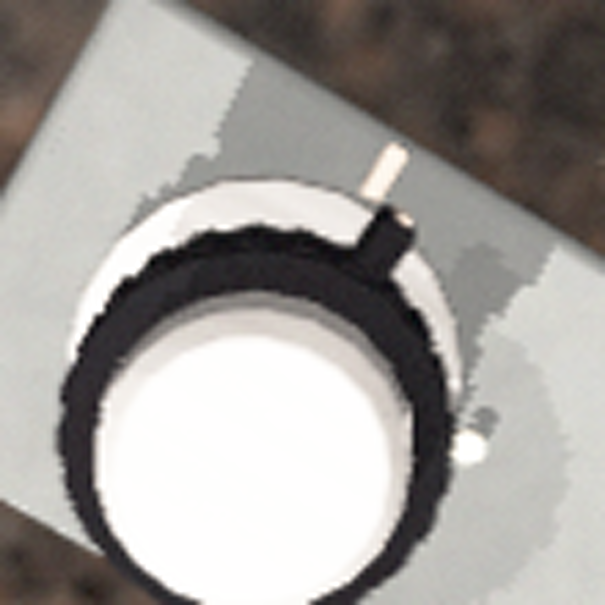

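View pics/c27.png

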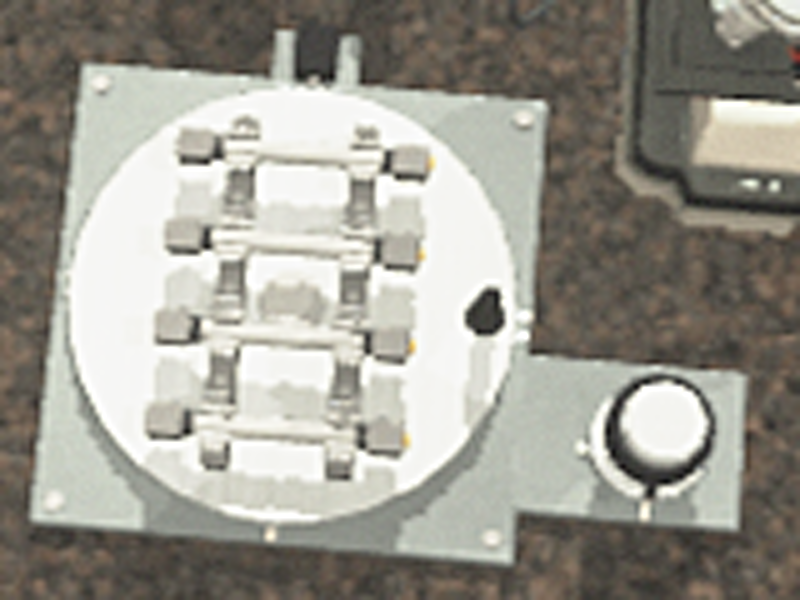

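View pics/c28.png

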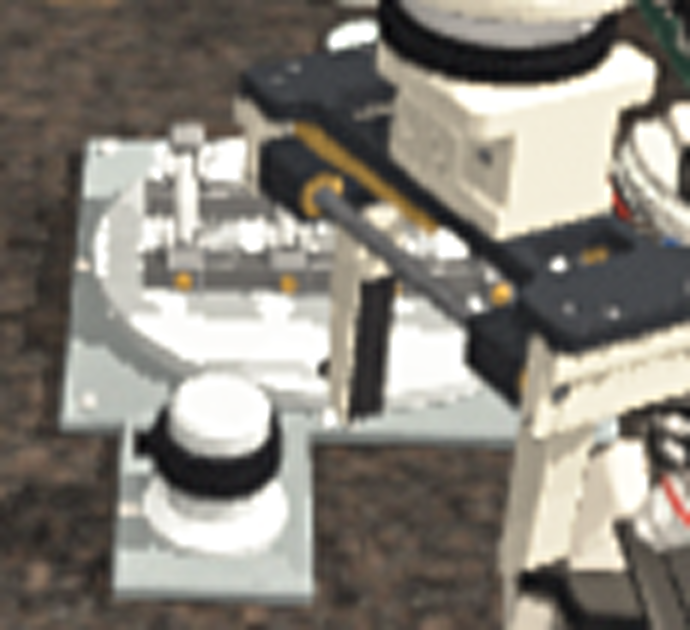

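```bash
python3 -c "
from h import *
crop('w25',220,120,110,100,6,'c25')
for z in(49,55,60):
  for fn,u,v in(('w26',312,171.5),):
    cap=p2w('w26',240+245/5.5,130+468/5.5,74)
    w=p2w(fn,u,v,z)
    for c in (cap,np.array([511.5,-139.5,0])):
      d=w-c;print(z,c[:2],np.degrees(np.arctan2(d[1],d[0])),np.hypot(*d[:2]))"

```

```text
49 [ 511.88 -140.84] 171.39760225710987 36.6128602275175
49 [ 511.5 -139.5] 173.4201674941582 36.0573560442733
55 [ 511.88 -140.84] 172.55111627231045 37.28272843942223
55 [ 511.5 -139.5] 174.55313497058916 36.752930476681335
60 [ 511.88 -140.84] 173.48088474298646 37.85211881333883
60 [ 511.5 -139.5] 175.46474445759412 37.34317671662092
```

View pics/c25.png

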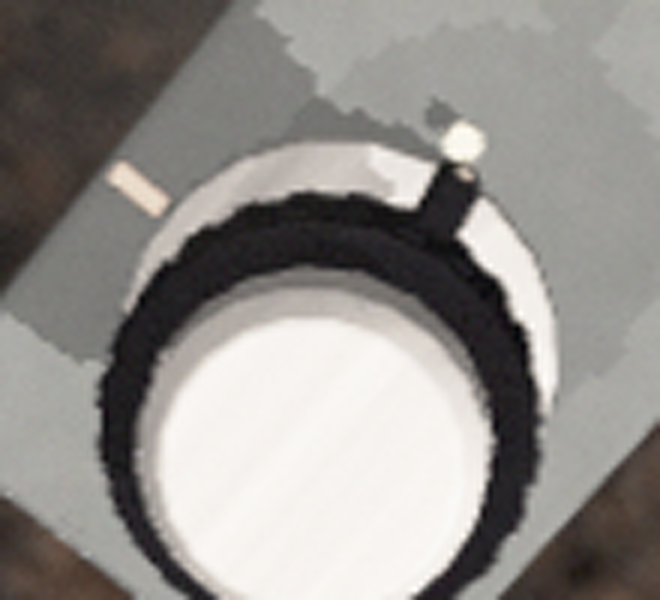

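```bash
python3 -c "
from h import *
for z in(49,55,60):
  for fn,u,v in(('w26',312.2,169.8),('w25',297.0,150.0)):
    w=p2w(fn,u,v,z);c=np.array([511.7,-139.5,0])
    d=w-c;print(z,fn,np.degrees(np.arctan2(d[1],d[0])),np.hypot(*d[:2]))
print(p2w('w25',220+463/6,120+142/6,10),p2w('w25',220+138/6,120+188/6,10))
"

```

```text
49 w26 174.45545754588812 37.490035811036414
49 w25 95.62284040195357 36.25510936250894
55 w26 175.50813741160505 38.17268654348019
55 w25 96.33094423279348 37.08645250310587
60 w26 176.35680672074997 38.75108580371452
60 w25 96.89715744839717 37.783390677237044
[ 508.4  -103.91   10.  ] [ 473.49 -138.31   10.  ]
```

```bash
python3 -c "
from h import *
crop('t27',110,120,360,160,2.2,'c29')"
```

```text
(no output)
```

View pics/c29.png

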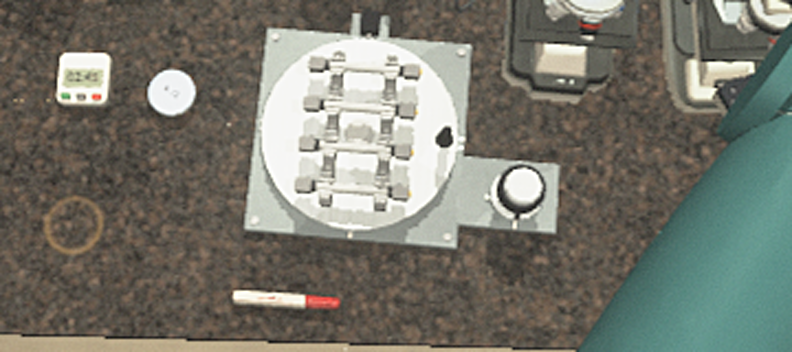

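```bash
python3 -c "
from station import workorder
print(workorder.close_job())"
```

```text
the job is handed in; nothing more can be done
None
```

The job is done in the order you asked and handed in, at about 68 s of the 210 s allowed.

1. **Release:** I turned the collar clockwise until it met its stop with the fin at the dot.
2. **Loading stop:** I turned the carrier by its post to the single white bar.
3. **Probes:** All four were there, and each went into its own clip place. Each press met resistance on the way down, then came to rest on the rails under about 30 N.
4. **Working stop:** I turned the carrier to the pair of bars.
5. **Lock:** I turned the collar counter-clockwise until it met its stop.

**Last checks:**
- All four probes lay crosswise on both rails. I judged them level from the side picture at the loading stop. After the turn the top picture still showed all four in place, but the gripper blocked most of the side view.
- Before I locked the collar, the post measured within about 0.5° of the pair of bars. Afterwards the top picture still showed it there.
- The dish and marker were in the same places as at the start, and the robot was touching nothing.

**Small disagreements:**
- The collar's travel from dot to bar measured about 79° in the pictures; it should be 80°. That is within what I can read from them, and the torque showed it against the stop.
- The tool tilted by up to about 6° during the run. I brought it back to about 2° before gripping the collar to lock it.

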